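# Load hexagonal microscope standards, yellow face up, into their lidded tray

### The arm

A 6-joint arm with a two-finger parallel gripper is mounted at the origin on the work surface. World frame = base frame: x ahead of the robot, y to its left, z up, the work surface at z = 0. Lengths are in m, angles in degrees, forces in N, time in s.
With the tool pointing down it reaches from about 0.25 to 0.725 m from the base axis. Payload 9.7 kg.
Tool frame: the origin (TCP) lies between the finger pads; the fingertips stand 17 mm ahead of it and the grasp point (between the pads) lies 2 mm behind it; z points along the fingers, y is the direction in which the jaws open and shut (so a half turn about z gives the same grasp; the last joint's range is limited). The gripper opens to 85 mm and grips with 20 to 120 N. Pads are 22 mm wide; open, the fingers measure 114 mm over their backs; the gripper's body (76 mm by 85 mm) begins 54 mm behind the grasp point. The pads swing forward as they close: fully open they stand 13 mm farther back than shut.
Start: joints at [66.234, 4.979, 10.078, 95.1, 0, 90], TCP at [0.222, 0.503, 0.248] pointing down, gripper open.
Joint ranges: [-179.16, 179.16], [-48.56, 103.87], [-65.8, 70.77], [-126.05, 130.52], [-82.76, 87.17], [-180, 180]. Speed limits (degrees/s): [127.2, 127.2, 147.25, 180, 180, 180].

### API

Orientations are given as [roll, pitch, yaw] about the fixed x, y, z axes, in that order (R = Rz(yaw) Ry(pitch) Rx(roll)).
In Python, from workcell import monitor, cams, order gives the robot as it stands. The module is installed in compiled form; this text tells all that it offers.
- The arm moves only by the shell command python3 -m handwheel 'ROWS' [OPENING] [FORCE]. ROWS is JSON, a list of rows, each a list of 6 numbers: the shift along the tool's x, y, z in m, then the turn, a rotation vector about the tool's x, y, z in degrees. In form: [[tx, ty, tz, wx, wy, wz], ...]. A call has exactly 8 rows; each row shifts and turns the commanded pose from where the row before left it, along the tool's axes as they then stand; what a row does not reach is not made up. A row lasts 1/12 s, in which the tool goes at most 41.7 mm and 7.16 degrees, less where a joint would pass 70% of its speed; a pose out of reach is approached as far as the arm can. A call is refused whole if a number of a shift passes 0.0417 or a number of a turn 7.16, either way. A call with a gripper value outside its range is refused whole. OPENING is the opening, from -1 (shut) to 1 (fully open), set as the call begins (- or left out, the last holds). The fingers move at their own pace and stop on an object; FORCE is the grip in N (left out, the last holds). Time passes only in rows, so rows that do not move let the fingers close, or fill a call up. It gives the time, the measured TCP pose, the force and the opening at its end, in the units of the state.
- monitor.get_obs(): the state, without advancing time (a new reading comes with each control period).
- cams.camera(name): name is "side" or "top" or "wrist"; returns a dict with "img" (384x512x3 uint8, red, green, blue), "depth" (384x512 float32, m along the optical axis (not along the pixel's ray), 0 where there is no reading), "fx", "fy", "cx", "cy" (pixels), "rvec" (rotation vector, rad) and "tvec" (3), from world to camera coordinates, as OpenCV has them; the wrist camera has in their place "tool_from_camera" (4x4, takes a point from camera to tool coordinates, whose origin is the TCP and whose axes are the flange's). Camera axes: x right, y down, z forward; pixel columns grow to the right and rows downward; lengths in m; the calibration is good to about 2 mm. A picture is of the moment at which its call begins: read the wrist's pose just before it.
- order.job_done(): hands the job in, once; it reports no verdict.
The state is a dict: "time": time; "q": joint angles; "qd": joint speeds; "joint_efforts": joint torques, N m; "ee_pos": TCP position; "tcp_rot": TCP orientation; "wrist_force": force on the tool from outside, world axes, zero at the start; "torque": the same for the moment, N m; "opening": finger opening in m.
Only numpy, scipy, OpenCV 4.12 (cv2) and the standard library are available. Lean on these libraries where they do the work, as an engineer would, in place of code of your own. Each camera call takes 0.05 s, during which the arm holds its last target. There are 200 camera calls.

### The job

Open the standards tray: lift its blue lid over the end lip, slide it out of its grooves and lay it flat on the bench, handle up, clear of the tray. Roll each grey six-sided standard over until its yellow face is on top, and seat every one that is there flat and square in a pocket of the tray, yellow face up, in any pocket. Leave the other things on the bench where they are.

Things in the scene. Friction and masses are not known exactly. Their poses are not given: they have to be found in the camera images.
- tray: white tray fixed to the bench, 206 (x) x 128 (y) x 59 mm high, origin at the centre of its underside, z up. Inside are four blue pockets in a row along its x, 44 mm apart, each lying along its y. The lid's x edges rest on side ledges 42 mm above the bench, in grooves 14 mm high under rails that overlap the lid by 5 mm: the lid cannot come straight up. Rails end 58 mm from the origin in y
- tray_lip (a point): middle of the top edge of the lip at the tray's +y end, the only way out for the lid (the -y end is closed). It stands 47 mm above the bench, 5 mm above the ledges, and stops the lid until the lid is raised by more than 5 mm; in the grooves it can be raised 10 mm at most. Level once lifted, the lid then slides out along +y
- lid: blue flat lid 194 (x) x 114 (y) x 4 mm with a black handle block on top, 0.15 kg, loose; origin at the centre of its underside, z up, axes parallel to the tray's when closed (2 mm play each way along x). It slides out of the tray towards the tray's +y.
- lid_handle (a point): centre of the lid's black handle block, 50 (along lid x) x 12 (along lid y) x 30 mm high, standing on the lid; this point is 19 mm above the lid's underside (the block's top is at 34 mm), 25 mm from the lid's centre towards the way out (+y)
- pocket1 (a point): where the centre of a standard lies when seated in pocket 1 of 4, 23 mm above the bench (pocket floor at 8 mm); axes as the tray's. Sloping side walls 10 mm high fit the hexagon and guide it in (1 mm play each side); end lips 6 mm high leave 2 mm play at each end along y. Between each lip and the tray's wall, 28 mm are free for fingers
- pocket2 (a point): where the centre of a standard lies when seated in pocket 2 of 4, 23 mm above the bench (pocket floor at 8 mm); axes as the tray's. Sloping side walls 10 mm high fit the hexagon and guide it in (1 mm play each side); end lips 6 mm high leave 2 mm play at each end along y. Between each lip and the tray's wall, 28 mm are free for fingers
- pocket3 (a point): where the centre of a standard lies when seated in pocket 3 of 4, 23 mm above the bench (pocket floor at 8 mm); axes as the tray's. Sloping side walls 10 mm high fit the hexagon and guide it in (1 mm play each side); end lips 6 mm high leave 2 mm play at each end along y. Between each lip and the tray's wall, 28 mm are free for fingers
- pocket4 (a point): where the centre of a standard lies when seated in pocket 4 of 4, 23 mm above the bench (pocket floor at 8 mm); axes as the tray's. Sloping side walls 10 mm high fit the hexagon and guide it in (1 mm play each side); end lips 6 mm high leave 2 mm play at each end along y. Between each lip and the tray's wall, 28 mm are free for fingers
- bar1: grey six-sided (hexagonal) standard bar, 30 mm across flats, 50 mm long along its own y, 85 g, flat ends; origin at its centre; one of its six long faces is yellow: own +z is that face's normal (small yellow ticks on both ends mark the edge of that face). Lies on one face, centre 15 mm up, yellow never up at the start; fits any pocket, either way round. May be absent
- bar2: grey six-sided (hexagonal) standard bar, 30 mm across flats, 50 mm long along its own y, 85 g, flat ends; origin at its centre; one of its six long faces is yellow: own +z is that face's normal (small yellow ticks on both ends mark the edge of that face). Lies on one face, centre 15 mm up, yellow never up at the start; fits any pocket, either way round. May be absent
- bar3: grey six-sided (hexagonal) standard bar, 30 mm across flats, 50 mm long along its own y, 85 g, flat ends; origin at its centre; one of its six long faces is yellow: own +z is that face's normal (small yellow ticks on both ends mark the edge of that face). Lies on one face, centre 15 mm up, yellow never up at the start; fits any pocket, either way round. May be absent
- bar4: grey six-sided (hexagonal) standard bar, 30 mm across flats, 50 mm long along its own y, 85 g, flat ends; origin at its centre; one of its six long faces is yellow: own +z is that face's normal (small yellow ticks on both ends mark the edge of that face). Lies on one face, centre 15 mm up, yellow never up at the start; fits any pocket, either way round. May be absent
- bar5: grey six-sided (hexagonal) standard bar, 30 mm across flats, 50 mm long along its own y, 85 g, flat ends; origin at its centre; one of its six long faces is yellow: own +z is that face's normal (small yellow ticks on both ends mark the edge of that face). Lies on one face, centre 15 mm up, yellow never up at the start; fits any pocket, either way round. May be absent
- jar: small amber jar, 44 mm across, 55 mm high; a bystander, origin at its underside
- washbottle: white wash bottle, 72 mm across, 150 mm high; a bystander, origin at its underside
- slidebox: cardboard slide box 85 x 100 x 32 mm; a bystander, origin at its underside
- marker: red marker pen lying down, 12 mm across, about 120 mm long along its x; a bystander, origin at its underside centre
- beaker: small glass beaker, 60 mm across, 75 mm high; a bystander, origin at its underside
- reagent: white reagent bottle, 52 mm across, 100 mm high; a bystander, origin at its underside
There are look-alikes about, which are no part of the job. There is more than one size of the lid; the job needs the largest.

How it is judged:
By the outcome, as a careful person would: the job done as asked, in the order asked, and still so for the second after the job is handed in, with the robot touching nothing.
Of bar1, bar2, bar3, bar4, bar5 only 3 to 4 are there at a start; the rules pass over those that are not, and their reading is None.
At some moment in a run one of bar1, bar2, bar3, bar4, bar5 may be knocked a few centimetres aside while the robot is not near it.
Once in a run the grip may slacken for a moment while it holds something.
It also fails if it takes over 210 s, if anything falls off the work surface, if the arm or the gripper's body presses on something with over 40 N, if the wrist force passes 120 N, or if a joint passes its speed limit or range.

## Working session

There is one attempt and no reset: what is moved stays moved. The work goes in short steps, Python scripts to look and compute and a shell command to move; the robot and the scene stay as the last step left them, time stands still between calls to the robot, and variables do not carry over. Pictures are saved under pics/ and viewed, about 12 in all and at most 16, crops included, and the job is handed in when it is done.

```bash
mkdir -p pics; cat > h.py <<'E'
import numpy as np, cv2
from scipy.spatial.transform import Rotation as R
from workcell import monitor, cams, order
def T_tool():
    o=monitor.get_obs(); T=np.eye(4); T[:3,:3]=R.from_euler('xyz',o['tcp_rot'],degrees=True).as_matrix(); T[:3,3]=o['ee_pos']; return T
def shot(name,save=None):
    """returns dict with img, depth, K, Twc (camera->world)"""
    T=T_tool(); c=cams.camera(name)
    if name=='wrist': W=T@np.array(c['tool_from_camera'])
    else:
        M=np.eye(4); M[:3,:3]=cv2.Rodrigues(np.array(c['rvec'],float))[0]; M[:3,3]=np.ravel(c['tvec']); W=np.linalg.inv(M)
    c['W']=W
    if save: cv2.imwrite(f'pics/{save}.png',c['img'][:,:,::-1]); np.savez(f'pics/{save}.npz',**{k:c[k] for k in('img','depth','fx','fy','cx','cy','W')})
    return c
def load(n): return dict(np.load(f'pics/{n}.npz'))
def ray(c,u,v): 
    d=np.stack([(np.asarray(u,float)-c['cx'])/c['fx'],(np.asarray(v,float)-c['cy'])/c['fy'],np.ones_like(np.asarray(u,float))],-1)
    return c['W'][:3,3], d@c['W'][:3,:3].T
def onplane(c,u,v,z):
    o,d=ray(c,u,v); return o+d*((z-o[2])/d[...,2])[...,None]
def cloud(c):
    v,u=np.mgrid[:384,:512]; o,d=ray(c,u,v); return o+d*c['depth'][...,None]
def proj(c,P):
    p=(np.atleast_2d(P)-c['W'][:3,3])@c['W'][:3,:3]; return np.c_[p[:,0]/p[:,2]*c['fx']+c['cx'],p[:,1]/p[:,2]*c['fy']+c['cy']]
E
python3 - <<'E'
from h import *
o=monitor.get_obs(); print({k:np.round(v,3) for k,v in o.items()})
for n in('top','side','wrist'):
    c=shot(n,n+'0'); print(n,c['fx'],c['cx'],c['cy'],c['W'].round(3).tolist(), (c['depth']>0).mean())
a=load('top0')['img'];b=load('side0')['img']
cv2.imwrite('pics/both.png',cv2.resize(np.vstack([a,b]),None,fx=.78,fy=.78)[:,:,::-1])
E
```

```text
{'time': np.float64(0.0), 'q': array([6.6234e+01, 5.0120e+00, 1.0034e+01, 9.5100e+01, 1.0000e-03,
       8.9999e+01]), 'qd': array([-0.084, -0.099, -0.043,  0.029,  0.034,  0.037]), 'joint_efforts': array([ 1.0000e-03, -5.2038e+01,  4.6481e+01,  1.6000e-02,  0.0000e+00,
       -0.0000e+00]), 'ee_pos': array([0.222, 0.503, 0.248]), 'tcp_rot': array([-1.79922e+02, -1.00000e-03,  1.56235e+02]), 'wrist_force': array([ 0.648,  0.281, -0.748]), 'torque': array([ 0.024, -0.003,  0.021]), 'opening': np.float64(0.085)}
top 380.0773556164623 259.7649923845175 192.94031187567637 [[0.02, -0.998, 0.062, 0.453], [-1.0, -0.021, -0.019, -0.007], [0.021, -0.061, -0.998, 1.413], [0.0, 0.0, 0.0, 1.0]] 0.9960378011067709
side 434.66882115832584 255.2894424805988 181.5009975887942 [[0.985, -0.113, 0.134, 0.35], [-0.175, -0.664, 0.727, -0.953], [0.007, -0.739, -0.673, 0.923], [0.0, 0.0, 0.0, 1.0]] 0.9961344401041666
wrist 309.0784366024426 253.53683890120598 195.76341715717837 [[0.404, 0.866, 0.296, 0.146], [0.915, -0.382, -0.131, 0.537], [-0.0, 0.324, -0.946, 0.373], [0.0, 0.0, 0.0, 1.0]] 0.9959360758463541
```

View pics/top0.png

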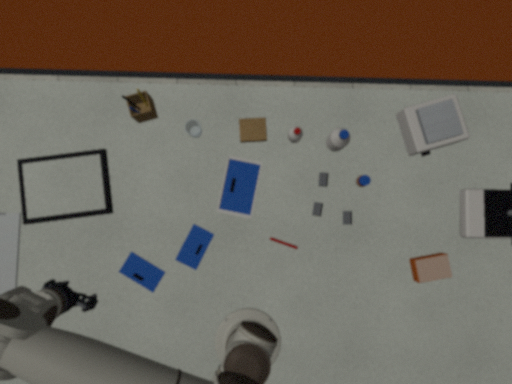

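View pics/side0.png

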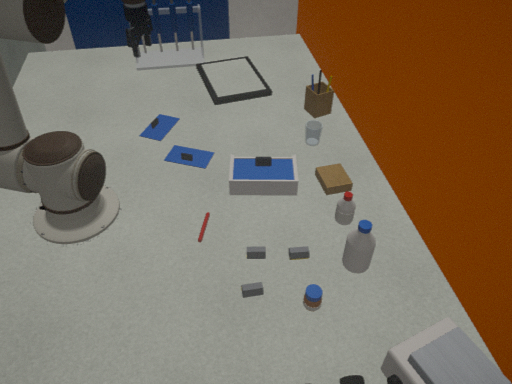

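```bash
python3 - <<'E'
from h import *
for n in('top0','side0'):
    c=load(n); P=cloud(c); hsv=cv2.cvtColor(c['img'],cv2.COLOR_RGB2HSV)
    m=cv2.inRange(hsv,(100,120,60),(130,255,255))
    for k in cv2.findContours(m,cv2.RETR_EXTERNAL,cv2.CHAIN_APPROX_NONE)[0]:
        if cv2.contourArea(k)<200: continue
        mm=np.zeros_like(m); cv2.drawContours(mm,[k],-1,255,-1); mm=cv2.erode(mm,np.ones((3,3)));Q=P[mm>0]
        z=np.median(Q[:,2]); 
        if abs(z)>.1: continue
        W=onplane(c,k[:,0,0],k[:,0,1],z)[:,:2].astype(np.float32)
        r=cv2.minAreaRect(W*1000); blk=mm.astype(bool)&(hsv[...,2]<60); H=P[blk]
        print(n,'blue z',z.round(4),'rect',np.round(r[0],1),np.round(r[1],1),round(r[2],1),'handle',np.median(H,0).round(4) if len(H) else None)
    # objects low: heights .02-.05 near bars
    hm=((P[...,2]>.015)&(P[...,2]<.045)&(P[...,0]>.25)&(P[...,0]<.65)&(P[...,1]<-.05)&(P[...,1]>-.5)).astype(np.uint8)
    N,l,s,ce=cv2.connectedComponentsWithStats(hm)
    for i in range(1,N):
        if s[i,4]>25:
            Q=P[l==i]; r=cv2.minAreaRect((Q[:,:2]*1000).astype(np.float32)); print(n,s[i,4],ce[i].round(),'z',np.percentile(Q[:,2],[50,90]).round(3),np.round(r[0]),np.round(r[1]),round(r[2],1), c['img'][l==i].mean(0).round())
E
```

```text
top0 blue z 0.0032 rect [244.6 389.9] [140.3  79.6] 60.2 handle [0.2292 0.3971 0.0252]
top0 blue z 0.0029 rect [338.7 201.9] [ 78.9 139.8] 64.9 handle [0.3317 0.1844 0.0257]
top0 blue z 0.0461 rect [560.7  39.7] [106.9 176.5] 79.9 handle [0.5628 0.0618 0.075 ]
top0 122 [323. 178.] z [0.028 0.032] [ 598. -267.] [33. 49.] 87.4 [78. 79. 78.]
top0 36 [359. 182.] z [0.027 0.033] [ 591. -400.] [43. 21.] 16.0 [85. 75. 73.]
top0 126 [317. 208.] z [0.028 0.032] [ 488. -246.] [34. 50.] 81.9 [80. 81. 80.]
top0 116 [347. 217.] z [0.028 0.033] [ 458. -357.] [44. 32.] 1.0 [76. 77. 77.]
side0 blue z 0.0455 rect [558.2  48. ] [ 95.1 181.8] 80.1 handle None
side0 blue z 0.0032 rect [336.5 201.7] [ 83.1 144. ] 63.7 handle [0.3276 0.1823 0.0165]
side0 blue z 0.0026 rect [242.1 391.6] [143.6  83.3] 60.5 handle None
side0 blue z -0.053 rect [ 381.6 1511. ] [595.8 495.5] 82.7 handle [0.3397 0.8795 0.2017]
side0 blue z -0.0684 rect [-104.5 1612.7] [333.6 733.4] 8.4 handle [-0.069   1.5754 -0.0158]
side0 207 [256. 252.] z [0.028 0.031] [ 484. -250.] [28. 49.] 84.2 [91. 92. 91.]
side0 219 [299. 252.] z [0.027 0.03 ] [ 594. -270.] [30. 51.] 87.4 [91. 92. 91.]
side0 262 [252. 289.] z [0.027 0.031] [ 455. -360.] [30. 51.] 88.5 [91. 91. 91.]
side0 149 [312. 302.] z [0.027 0.041] [ 586. -420.] [26. 44.] 63.0 [86. 74. 66.]
```

```bash
cat >> h.py <<'E'
def plan(pos=None,rpy=None,T0=None):
    """print tool-axis shift for going to pos (translate first), then the turn; T0: start pose"""
    T=T_tool() if T0 is None else T0.copy()
    if pos is not None:
        d=T[:3,:3].T@(np.array(pos)-T[:3,3]); n=max(1,int(np.ceil(np.abs(d).max()/.0417))); print('shift',d.round(4),'/8',(d/8).round(4),'/16',(d/16).round(4),'min rows',n); T[:3,3]=pos
    if rpy is not None:
        Rn=R.from_euler('xyz',rpy,degrees=True).as_matrix(); w=np.degrees(R.from_matrix(T[:3,:3].T@Rn).as_rotvec()); print('turn',w.round(2),'/8',(w/8).round(3),'min rows',int(np.ceil(np.abs(w).max()/7.16))); T[:3,:3]=Rn
    return T
E
python3 -c "
from h import *
plan([.565,.064,.2],[180,0,169.9])"
```

```text
shift [-0.4913 -0.2635  0.048 ] /8 [-0.0614 -0.0329  0.006 ] /16 [-0.0307 -0.0165  0.003 ] min rows 12
turn [-6.000e-02 -1.000e-02 -1.367e+01] /8 [-7.000e-03 -1.000e-03 -1.708e+00] min rows 2
```

```bash
python3 -m handwheel '[[-0.0307,-0.0165,0.003,0,0,0],[-0.0307,-0.0165,0.003,0,0,0],[-0.0307,-0.0165,0.003,0,0,0],[-0.0307,-0.0165,0.003,0,0,0],[-0.0307,-0.0165,0.003,0,0,0],[-0.0307,-0.0165,0.003,0,0,0],[-0.0307,-0.0165,0.003,0,0,0],[-0.0307,-0.0165,0.003,0,0,0]]' 1
python3 -m handwheel '[[-0.0307,-0.0165,0.003,0,0,0],[-0.0307,-0.0165,0.003,0,0,0],[-0.0307,-0.0165,0.003,0,0,0],[-0.0307,-0.0165,0.003,0,0,0],[-0.0307,-0.0165,0.003,0,0,0],[-0.0307,-0.0165,0.003,0,0,0],[-0.0307,-0.0165,0.003,0,0,0],[-0.0307,-0.0165,0.003,0,0,0]]' 
python3 -m handwheel '[[0,0,0,0,0,-5],[0,0,0,0,0,-5],[0,0,0,0,0,-3.7],[0,0,0,0,0,0],[0,0,0,0,0,0],[0,0,0,0,0,0],[0,0,0,0,0,0],[0,0,0,0,0,0]]'
python3 -c "
from h import *
c=shot('wrist','w1');P=cloud(c);hsv=cv2.cvtColor(c['img'],cv2.COLOR_RGB2HSV)
m=cv2.inRange(hsv,(100,120,60),(130,255,255)); print((m>0).sum(),np.median(P[m>0],0))
"
```

```text
time: 0.82
ee_pos: [0.3939, 0.282, 0.224]
tcp_rot: [-180.0, -0.0, 156.2]
wrist_force: [1.0, 1.0, 0.3]
opening: 0.0854
time: 1.48
ee_pos: [0.5655, 0.0621, 0.1999]
tcp_rot: [-180.0, -0.0, 156.2]
wrist_force: [0.4, 0.9, 0.6]
opening: 0.0856
time: 2.15
ee_pos: [0.5647, 0.0639, 0.2003]
tcp_rot: [-180.0, 0.0, 169.9]
wrist_force: [0.5, 0.3, -0.3]
opening: 0.0857
22684 [0.54411464 0.04068641 0.04619749]
```

View pics/w1.png

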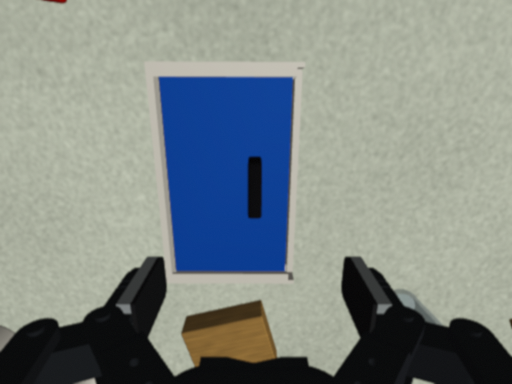

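```bash
python3 - <<'E'
from h import *
c=load('w1');P=cloud(c);hsv=cv2.cvtColor(c['img'],cv2.COLOR_RGB2HSV)
m=np.zeros((384,512),bool); m[145:230,235:275]=hsv[145:230,235:275,2]<60
Q=P[m]; print('z pct',np.percentile(Q[:,2],[5,25,50,75,95]).round(4))
t=m&(P[...,2]>np.percentile(Q[:,2],90)-.006); Q=P[t]; r=cv2.minAreaRect((Q[:,:2]*1000).astype(np.float32)); print('top',np.round(r,1) if 0 else r, np.mean(Q,0).round(4))
b=cv2.inRange(hsv,(100,120,60),(130,255,255)); k=max(cv2.findContours(b,cv2.RETR_EXTERNAL,cv2.CHAIN_APPROX_NONE)[0],key=cv2.contourArea)
W=onplane(c,k[:,0,0],k[:,0,1],.046)[:,:2]; r=cv2.minAreaRect((W*1000).astype(np.float32)); print('lid',r)
plan([Q[:,0].mean(),Q[:,1].mean(),.068])
E
```

```text
z pct [0.0652 0.0755 0.0761 0.0765 0.0772]
top ((535.193359375, 69.8011245727539), (10.499612808227539, 105.58694458007812), 80.1642074584961) [0.562  0.0653 0.0764]
lid ((561.4385986328125, 40.64887619018555), (113.28776550292969, 188.3680877685547), 79.68197631835938)
shift [0.0029 0.0009 0.1323] /8 [0.0004 0.0001 0.0165] /16 [0.0002 0.0001 0.0083] min rows 4
```

```bash
python3 -m handwheel '[[0,0,0.02,0,0,0],[0,0,0.02,0,0,0],[0,0,0.02,0,0,0],[0,0,0.02,0,0,0],[0,0,0.02,0,0,0],[0,0,0.02,0,0,0],[0,0,0.008,0,0,0],[0,0,0.004,0,0,0]]' 0 70
python3 -m handwheel '[[0,0,0,0,0,0],[0,0,0,0,0,0],[0,0,0,0,0,0],[0,0,0,0,0,0],[0,0,0,0,0,0],[0,0,0,0,0,0],[0,0,0,0,0,0],[0,0,0,0,0,0]]' -1 70
```

```text
time: 2.87
ee_pos: [0.564, 0.0638, 0.0669]
tcp_rot: [-180.0, -0.1, 169.9]
wrist_force: [0.5, -0.7, 0.2]
opening: 0.0428
time: 3.53
ee_pos: [0.5656, 0.0642, 0.0699]
tcp_rot: [179.9, 0.1, 169.9]
wrist_force: [0.1, 3.5, 5.8]
opening: 0.0108
```

```bash
python3 -m handwheel '[[0,0,-0.0025,0,0,0],[0,0,-0.0025,0,0,0],[0,0,-0.0025,0,0,0],[0,0,0,0,0,0],[0,0,0,0,0,0],[0,0,0,0,0,0],[0,0,0,0,0,0],[0,0,0,0,0,0]]' 
python3 -c "
from h import *
c=shot('wrist','w2');P=cloud(c);hsv=cv2.cvtColor(c['img'],cv2.COLOR_RGB2HSV)
m=cv2.inRange(hsv,(100,120,60),(130,255,255))>0; m=cv2.erode(m.astype(np.uint8),np.ones((5,5)))>0
Q=P[m]; A=np.c_[Q[:,:2]-[.561,.041],np.ones(len(Q))]; f=np.linalg.lstsq(A,Q[:,2],rcond=None)[0]; print(f, Q.min(0),Q.max(0))
print(np.median(Q[Q[:,1]>.06],0),np.median(Q[Q[:,1]<.03],0))
"
```

```text
time: 4.2
ee_pos: [0.5647, 0.0642, 0.0758]
tcp_rot: [180.0, -0.0, 169.9]
wrist_force: [0.3, 6.2, -2.0]
opening: 0.0109
[-0.01286907  0.02110887  0.05196027] [ 0.45966303 -0.02166543  0.04905195] [0.64630064 0.11144852 0.20165268]
[0.50789124 0.08381894 0.05229415] [0.52112262 0.01101652 0.05182527]
```

View pics/w2.png

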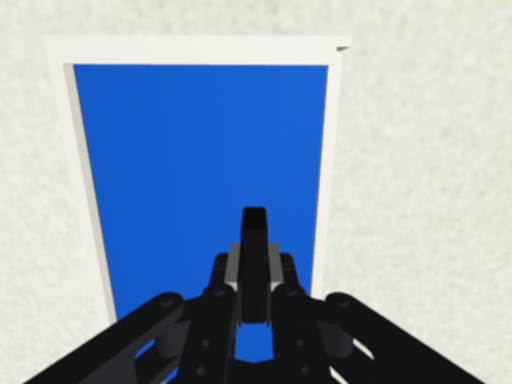

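```bash
python3 -m handwheel '[[0,0,-0.0015,0,0,0],[0,0,0,0,0,0],[0,0.005,0,0,0,0],[0,0.01,0,0,0,0],[0,0.01,0,0,0,0],[0,0.01,0,0,0,0],[0,0.01,0,0,0,0],[0,0,0,0,0,0]]' 
python3 -c "
from h import *
c=shot('wrist','w3');P=cloud(c);hsv=cv2.cvtColor(c['img'],cv2.COLOR_RGB2HSV)
m=cv2.inRange(hsv,(100,120,60),(130,255,255)); m=cv2.erode(m,np.ones((5,5)))>0
Q=P[m&(P[...,2]<.08)]; print(np.median(Q[Q[:,1]>.1],0),np.median(Q[Q[:,1]<.06],0),Q.min(0),Q.max(0))
"
```

```text
time: 4.92
ee_pos: [0.5729, 0.1102, 0.0772]
tcp_rot: [180.0, 0.0, 170.0]
wrist_force: [-0.4, -0.0, -1.9]
opening: 0.0111
[0.51435205 0.12717247 0.0536214 ] [0.53457004 0.04879689 0.05340112] [0.4678791  0.02436052 0.05098197] [0.65386346 0.15743157 0.05639199]
```

```bash
python3 -m handwheel '[[0,0.016,0,0,0,0],[0,0.016,0,0,0,0],[0,0.016,0,0,0,0],[0,0.016,0,0,0,0],[0,0.016,0,0,0,0],[0,0.016,0,0,0,0],[0,0.016,0,0,0,0],[0,0.013,0,0,0,0]]' 
python3 -m handwheel '[[0,0,0,0,0,0],[0,0,0.01,0,0,0],[0,0,0.01,0,0,0],[0,0,0.01,0,0,0],[0,0,0.008,0,0,0],[0,0,0.006,0,0,0],[0,0,0.002,0,0,0],[0,0,0,0,0,0]]' 
python3 -c "
from h import *
c=shot('wrist','w4');P=cloud(c);hsv=cv2.cvtColor(c['img'],cv2.COLOR_RGB2HSV)
m=cv2.inRange(hsv,(100,120,60),(130,255,255)); m=cv2.erode(m,np.ones((5,5)))>0
Q=P[m&(P[...,2]<.08)]; print(np.median(Q[Q[:,1]>.24],0),np.median(Q[Q[:,1]<.2],0),Q.min(0),Q.max(0))
"
```

```text
time: 5.63
ee_pos: [0.5947, 0.2332, 0.0772]
tcp_rot: [180.0, -0.0, 170.0]
wrist_force: [0.0, -0.2, -2.0]
opening: 0.0108
time: 6.3
ee_pos: [0.5941, 0.2307, 0.0304]
tcp_rot: [-180.0, -0.1, 169.9]
wrist_force: [0.2, -0.1, -1.9]
opening: 0.0108
[0.53571394 0.25553085 0.00691026] [0.5468458  0.1794541  0.00674862] [0.48406074 0.14463526 0.00428624] [0.67440223 0.27827424 0.00934259]
```

```bash
python3 -m handwheel '[[0,0,0.0015,0,0,0],[0,0,0.001,0,0,0],[0,0,0,0,0,0],[0,0,0,0,0,0],[0,0,0,0,0,0],[0,0,0,0,0,0],[0,0,0,0,0,0],[0,0,0,0,0,0]]' 
python3 -m handwheel '[[0,0,0,0,0,0],[0,0,0,0,0,0],[0,0,0,0,0,0],[0,0,0,0,0,0],[0,0,-0.01,0,0,0],[0,0,-0.03,0,0,0],[0,0,-0.04,0,0,0],[0,0,-0.04,0,0,0]]' -0.3
python3 -c "
from h import *
print('bar view target'); 
plan([.47,-.3,.25],[180,0,-170])"
```

```text
time: 7.02
ee_pos: [0.5945, 0.2312, 0.0289]
tcp_rot: [180.0, 0.0, 169.9]
wrist_force: [-0.5, -0.2, -1.7]
opening: 0.0104
time: 7.68
ee_pos: [0.5938, 0.2309, 0.1502]
tcp_rot: [-180.0, -0.1, 169.9]
wrist_force: [0.7, 0.8, 0.5]
opening: 0.0295
bar view target
shift [ 0.0292 -0.5444 -0.0993] /8 [ 0.0037 -0.0681 -0.0124] /16 [ 0.0018 -0.034  -0.0062] min rows 14
turn [ -0.03  -0.09 -20.06] /8 [-0.004 -0.011 -2.508] min rows 3
```

```bash
python3 -m handwheel '[[0.0018,-0.034,-0.0062,0,0,-2],[0.0018,-0.034,-0.0062,0,0,0],[0.0018,-0.034,-0.0062,0,0,0],[0.0018,-0.034,-0.0062,0,0,0],[0.0018,-0.034,-0.0062,0,0,0],[0.0018,-0.034,-0.0062,0,0,0],[0.0018,-0.034,-0.0062,0,0,0],[0.0018,-0.034,-0.0062,0,0,0]]' 1
python3 - <<'E'
from h import *
a=shot('top','top1');b=shot('side','side1')
for c in (a,b):
    hsv=cv2.cvtColor(c['img'],cv2.COLOR_RGB2HSV)
    y=cv2.inRange(hsv,(18,70,60),(38,255,255)); N,l,s,ce=cv2.connectedComponentsWithStats(y)
    print([(s[i,4],ce[i].round().tolist(),c['img'][l==i].mean(0).round().tolist()) for i in range(1,N) if s[i,4]>2])
v=lambda c,x0,y0,w,h,f:cv2.resize(c['img'][y0:y0+h,x0:x0+w],None,fx=f,fy=f,interpolation=cv2.INTER_CUBIC)
A=v(b,225,230,100,75,6); cv2.imwrite('pics/sidecrop.png',A[:,:,::-1])
t=load('w1')
g=np.array(cams.camera('wrist')['tool_from_camera']); print(g.round(4).tolist())
# view pose: tilt 35 outward, heading yaw h
h=-28;Rz=R.from_euler('z',h,degrees=True)
Rt=Rz*R.from_euler('y',-38,degrees=True)*R.from_euler('xyz',[180,0,180],degrees=True)
cam=np.array([.24,-.14,.27]); pos=cam-Rt.as_matrix()@g[:3,3]; print('pos',pos.round(3),'rpy',Rt.as_euler('xyz',degrees=True).round(1),'look',(Rt.as_matrix()@g[:3,2]).round(2))
plan(pos,Rt.as_euler('xyz',degrees=True))
E
```

```text
time: 8.35
ee_pos: [0.5403, -0.0373, 0.1998]
tcp_rot: [180.0, 0.1, 171.9]
wrist_force: [1.2, 0.4, -0.2]
opening: 0.0855
[(np.int32(174), [144.0, 103.0], [81.0, 67.0, 41.0]), (np.int32(4), [132.0, 96.0], [71.0, 61.0, 44.0]), (np.int32(17), [133.0, 114.0], [71.0, 60.0, 41.0]), (np.int32(3), [137.0, 120.0], [61.0, 56.0, 44.0]), (np.int32(488), [252.0, 129.0], [103.0, 86.0, 58.0])]
[(np.int32(395), [320.0, 99.0], [82.0, 68.0, 42.0]), (np.int32(3), [315.0, 84.0], [90.0, 77.0, 53.0]), (np.int32(10), [308.0, 88.0], [89.0, 74.0, 49.0]), (np.int32(3), [70.0, 134.0], [73.0, 65.0, 51.0]), (np.int32(3), [53.0, 146.0], [67.0, 59.0, 46.0]), (np.int32(3), [53.0, 151.0], [63.0, 55.0, 42.0]), (np.int32(619), [333.0, 178.0], [119.0, 99.0, 67.0]), (np.int32(17), [299.0, 258.0], [105.0, 98.0, 67.0])]
[[-0.001, -0.9461, -0.3239, 0.0829], [1.0, -0.0012, 0.0004, 0.0003], [-0.0008, -0.3239, 0.9461, -0.1258], [0.0, 0.0, 0.0, 1.0]]
pos [ 0.366 -0.207  0.222] rpy [180.  38. 152.] look [ 0.74 -0.39 -0.55]
shift [ 0.1486 -0.1928 -0.0221] /8 [ 0.0186 -0.0241 -0.0028] /16 [ 0.0093 -0.012  -0.0014] min rows 5
turn [  6.56 -37.5   18.99] /8 [ 0.82  -4.687  2.374] min rows 6
```

View pics/sidecrop.png

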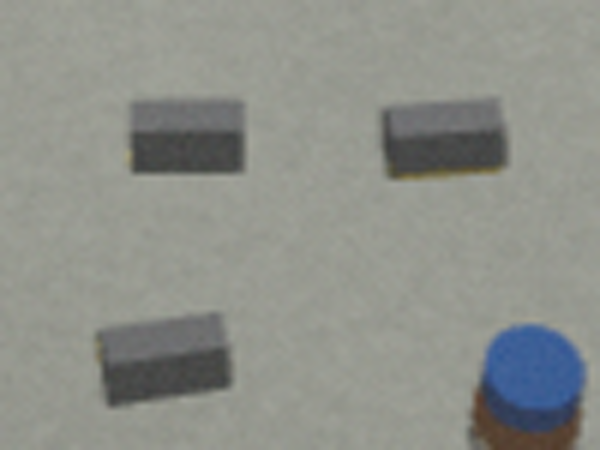

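```bash
python3 -m handwheel '[[0.0186,-0.0241,-0.0028,0,0,0],[0.0186,-0.0241,-0.0028,0,0,0],[0.0186,-0.0241,-0.0028,0,0,0],[0.0186,-0.0241,-0.0028,0,0,0],[0.0186,-0.0241,-0.0028,0,0,0],[0.0186,-0.0241,-0.0028,0,0,0],[0.0186,-0.0241,-0.0028,0,0,0],[0.0186,-0.0241,-0.0028,0,0,0]]'
python3 -m handwheel '[[0,0,0,0.94,-5.36,2.71],[0,0,0,0.94,-5.36,2.71],[0,0,0,0.94,-5.36,2.71],[0,0,0,0.94,-5.36,2.71],[0,0,0,0.94,-5.36,2.71],[0,0,0,0.94,-5.36,2.71],[0,0,0,0.94,-5.36,2.71],[0,0,0,0,0,0]]'
python3 - <<'E'
from h import *
c=shot('wrist','w5'); cv2.imwrite('pics/w5b.png',cv2.resize(c['img'],None,fx=1.56,fy=1.56,interpolation=cv2.INTER_CUBIC)[:,:,::-1])
print(proj(c,[[.598,-.267,.03],[.485,-.248,.03],[.456,-.358,.03]]).round())
E
```

```text
time: 9.17
ee_pos: [0.3658, -0.2058, 0.2214]
tcp_rot: [-180.0, 0.0, 172.0]
wrist_force: [1.0, 0.0, 0.0]
opening: 0.0855
time: 9.83
ee_pos: [0.383, -0.2147, 0.2221]
tcp_rot: [179.9, 36.7, 152.1]
wrist_force: [0.5, 0.6, -1.1]
opening: 0.0857
[[292. 196.]
 [269. 141.]
 [174. 156.]]
```

View pics/w5b.png

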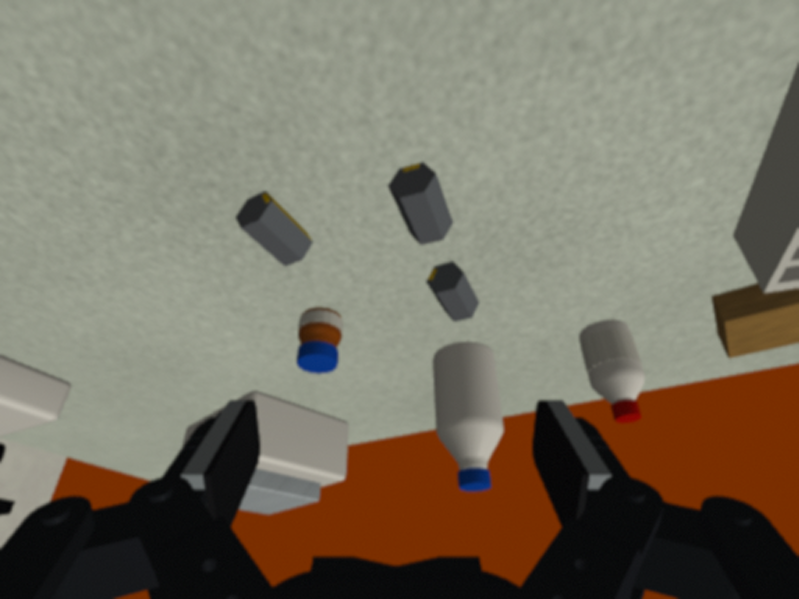

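```bash
cat >> h.py <<'E'
def bars(c,zlo=.018,zhi=.04,region=None):
    """grey top faces of hex bars seen from above: centre, axis yaw, size"""
    P=cloud(c); hsv=cv2.cvtColor(c['img'],cv2.COLOR_RGB2HSV)
    m=((P[...,2]>zlo)&(P[...,2]<zhi)&(hsv[...,1]<60)&(c['depth']>0)&(P[...,0]>.2)&(P[...,0]<.75)&(abs(P[...,1])<.62)).astype(np.uint8)
    if region is not None: x0,x1,y0,y1=region; m&=((P[...,0]>x0)&(P[...,0]<x1)&(P[...,1]>y0)&(P[...,1]<y1)).astype(np.uint8)
    m=cv2.morphologyEx(m,cv2.MORPH_OPEN,np.ones((3,3),np.uint8))
    N,l,s,ce=cv2.connectedComponentsWithStats(m); out=[]
    for i in range(1,N):
        if s[i,4]<60: continue
        Q=P[l==i]; zt=np.percentile(Q[:,2],95); T=Q[Q[:,2]>zt-.004]
        r=cv2.minAreaRect((T[:,:2]*1000).astype(np.float32)); (w,h),a=r[1],r[2]
        ax=a if w>h else a+90; ax=(ax+90)%180-90
        out.append((np.array(r[0])/1000,ax,(w,h),zt)); print('bar?',s[i,4],ce[i].round(),'c',np.round(r[0],1),'mean',(T.mean(0)*1000).round(1),'axis',round(ax,1),'size',np.round([w,h],1),'z',zt.round(4))
    return out
E
python3 - <<'E'
from h import *
for n in('top1','side1'): print(n); bars(load(n))
T=plan([.486,-.248,.23],[180,0,152]); plan(None,[180,0,-97],T)
E
```

```text
top1
bar? 1436 [ 92. 182.] c [570.6 574.5] mean [561.  574.3  25.8] axis 5.5 size [235.9  97.3] z 0.0278
bar? 97 [323. 178.] c [ 598.8 -265. ] mean [ 597.5 -265.6   32.9] axis 0.9 size [44.7 21.8] z 0.0346
bar? 106 [317. 208.] c [ 487.3 -246.1] mean [ 486.1 -246.6   32.3] axis -8.0 size [19.5 48.6] z 0.034
bar? 103 [347. 217.] c [ 458.1 -357. ] mean [ 456.4 -357.3   33.2] axis 4.3 size [43.9 17.5] z 0.0351
side1
bar? 517 [229.  91.] c [521.8 563. ] mean [520.4 569.8  24.4] axis 0.4 size [149.5 112. ] z 0.0265
bar? 161 [252. 162.] c [539.1 104.8] mean [538.  104.2  36. ] axis -8.8 size [ 7.3 99.2] z 0.0374
bar? 96 [282. 162.] c [628.5  86.8] mean [626.4  88.3  37.3] axis -9.5 size [ 8.7 57.4] z 0.0385
bar? 333 [263. 188.] c [546.  -21.2] mean [554.8 -22.5  36.3] axis -9.7 size [  7.7 203.7] z 0.0378
bar? 180 [256. 251.] c [ 484.3 -248.3] mean [ 485.  -248.1   29.8] axis -5.9 size [20.6 48.3] z 0.0319
bar? 189 [299. 251.] c [ 594.4 -269.3] mean [ 595.  -268.2   30.1] axis -8.7 size [23.  48.3] z 0.0321
bar? 127 [354. 264.] c [ 719.5 -336.4] mean [ 719.2 -336.9   37.1] axis -34.8 size [11.6 51.7] z 0.0382
bar? 221 [252. 288.] c [ 454.7 -357.6] mean [ 455.5 -358.    30. ] axis -2.3 size [20.2 48.6] z 0.0321
shift [-0.09    0.0182  0.0591] /8 [-0.0113  0.0023  0.0074] /16 [-0.0056  0.0011  0.0037] min rows 3
turn [ 0.12 36.65  0.36] /8 [0.015 4.582 0.045] min rows 6
turn [  -0.    0. -111.] /8 [ -0.      0.    -13.875] min rows 16
```

```bash
python3 -m handwheel '[[-0.03,0.0061,0.0197,0,0,0],[-0.03,0.0061,0.0197,0,0,0],[-0.03,0.0061,0.0197,0,0,0],[0,0,0,0,7.1,0],[0,0,0,0,7.1,0],[0,0,0,0,7.1,0],[0,0,0,0,7.1,0],[0,0,0,0,7.1,0]]' 0.55
S='[[0,0,0,0,0,7.1],[0,0,0,0,0,7.1],[0,0,0,0,0,7.1],[0,0,0,0,0,7.1],[0,0,0,0,0,7.1],[0,0,0,0,0,7.1],[0,0,0,0,0,7.1],[0,0,0,0,0,7.1]]' ; true
python3 -m handwheel '[[0,0,0,0,0,7.1],[0,0,0,0,0,7.1],[0,0,0,0,0,7.1],[0,0,0,0,0,7.1],[0,0,0,0,0,7.1],[0,0,0,0,0,7.1],[0,0,0,0,0,7.1],[0,0,0,0,0,7.1]]'
python3 -m handwheel '[[0,0,0,0,0,7.1],[0,0,0,0,0,7.1],[0,0,0,0,0,7.1],[0,0,0,0,0,7.1],[0,0,0,0,0,7.1],[0,0,0,0,0,7.1],[0,0,0,0,0,7.1],[0,0,0,0,0,7.1]]'
python3 -m handwheel '[[0,0,0,0,0,7.1],[0,0,0,0,0,7.1],[0,0,0,0,0,7.1],[0,0,0,0,0,7.1],[0,0,0,0,0,7.1],[0,0,0,0,0,7.1],[0,0,0,0,0,7.1],[0,0,0,0,0,7.1]]'
python3 -m handwheel '[[0,0,0,0,0,7.1],[0,0,0,0,0,7.1],[0,0,0,0,0,7.1],[0,0,0,0,0,7.1],[0,0,0,0,0,7.1],[0,0,0,0,0,7.1],[0,0,0,0,0,7.1],[0,0,0,0,0,7.1]]'
python3 - <<'E'
from h import *
print(monitor.get_obs()['q'].round(1)); plan([.486,-.248,.23],[180,0,-97])
E
```

```text
time: 10.55
ee_pos: [0.4864, -0.2486, 0.2344]
tcp_rot: [180.0, 1.1, 152.4]
wrist_force: [1.3, -0.5, 0.4]
opening: 0.0662
time: 11.22
ee_pos: [0.4862, -0.2486, 0.2332]
tcp_rot: [178.9, 0.7, 95.2]
wrist_force: [0.2, 1.0, 0.2]
opening: 0.0662
time: 11.88
ee_pos: [0.4861, -0.2486, 0.2332]
tcp_rot: [178.8, -0.5, 38.5]
wrist_force: [0.3, 0.3, -0.4]
opening: 0.0663
time: 12.55
ee_pos: [0.4861, -0.2486, 0.2332]
tcp_rot: [179.8, -1.3, -18.4]
wrist_force: [-0.0, -0.4, -0.5]
opening: 0.0657
time: 13.22
ee_pos: [0.333, -0.4104, 0.2333]
tcp_rot: [-170.4, 2.5, -55.7]
wrist_force: [0.3, -0.4, 0.0]
opening: 0.0666
[-55.8   3.8   6.7  95.4   9.6 179.8]
shift [-0.0476 -0.214   0.0417] /8 [-0.0059 -0.0267  0.0052] /16 [-0.003  -0.0134  0.0026] min rows 6
turn [-8.33  5.83 41.02] /8 [-1.041  0.728  5.128] min rows 6
```

```bash
python3 -m handwheel '[[0,0,0,0,0,-7.1],[0,0,0,0,0,-7.1],[0,0,0,0,0,-7.1],[0,0,0,0,0,-7.1],[0,0,0,0,0,-7.1],[0,0,0,0,0,-7.1],[0,0,0,0,0,-7.1],[0,0,0,0,0,-7.1]]' 0.55
python3 -m handwheel '[[0,0,0,0,0,-7.1],[0,0,0,0,0,-7.1],[0,0,0,0,0,-7.1],[0,0,0,0,0,-7.1],[0,0,0,0,0,-7.1],[0,0,0,0,0,-7.1],[0,0,0,0,0,-7.1],[0,0,0,0,0,-7.1]]'
python3 -m handwheel '[[0,0,0,0,0,-7.1],[0,0,0,0,0,-7.1],[0,0,0,0,0,-7.1],[0,0,0,0,0,-7.1],[0,0,0,0,0,-7.1],[0,0,0,0,0,-7.1],[0,0,0,0,0,-7.1],[0,0,0,0,0,-7.1]]'
python3 -m handwheel '[[0,0,0,0,0,-7.1],[0,0,0,0,0,-7.1],[0,0,0,0,0,-7.1],[0,0,0,0,0,-7.1],[0,0,0,0,0,-7.1],[0,0,0,0,0,-7.1],[0,0,0,0,0,-7.1],[0,0,0,0,0,-7.1]]'
python3 - <<'E'
from h import *
print(monitor.get_obs()['q'].round(1)); plan([.486,-.248,.23],[180,0,-97])
E
```

```text
time: 13.88
ee_pos: [0.3341, -0.4094, 0.2333]
tcp_rot: [-172.7, -6.7, 1.1]
wrist_force: [-0.2, -0.3, -0.1]
opening: 0.0666
time: 14.55
ee_pos: [0.3342, -0.4094, 0.2333]
tcp_rot: [178.3, -9.7, 58.4]
wrist_force: [-0.3, 0.3, -0.1]
opening: 0.0663
time: 15.22
ee_pos: [0.3342, -0.4094, 0.2333]
tcp_rot: [170.9, -3.9, 115.4]
wrist_force: [-0.7, -0.2, 0.7]
opening: 0.066
time: 15.88
ee_pos: [0.3342, -0.4094, 0.2333]
tcp_rot: [171.7, 5.4, 171.5]
wrist_force: [0.3, -0.2, -0.7]
opening: 0.0662
[-55.6   3.8   6.7  95.4   9.6 -47.7]
shift [-0.1254  0.178   0.0412] /8 [-0.0157  0.0222  0.0052] /16 [-0.0078  0.0111  0.0026] min rows 5
turn [  2.15  10.79 -90.87] /8 [  0.269   1.348 -11.358] min rows 13
```

```bash
python3 -m handwheel '[[-0.0157,0.0222,0.0052,0,0,0],[-0.0157,0.0222,0.0052,0,0,0],[-0.0157,0.0222,0.0052,0,0,0],[-0.0157,0.0222,0.0052,0,0,0],[-0.0157,0.0222,0.0052,0,0,0],[-0.0157,0.0222,0.0052,0,0,0],[-0.0157,0.0222,0.0052,0,0,0],[-0.0157,0.0222,0.0052,0,0,0]]'
python3 -m handwheel '[[0,0,0,0.15,0.77,-6.5],[0,0,0,0.15,0.77,-6.5],[0,0,0,0.15,0.77,-6.5],[0,0,0,0.15,0.77,-6.5],[0,0,0,0.15,0.77,-6.5],[0,0,0,0.15,0.77,-6.5],[0,0,0,0.15,0.77,-6.5],[0,0,0,0.15,0.77,-6.5]]'
python3 -m handwheel '[[0,0,0,0.15,0.77,-6.5],[0,0,0,0.15,0.77,-6.5],[0,0,0,0.15,0.77,-6.5],[0,0,0,0.15,0.77,-6.5],[0,0,0,0.15,0.77,-6.5],[0,0,0,0.15,0.77,-6.5],[0,0,0,0,0,0],[0,0,0,0,0,0]]'
python3 - <<'E'
from h import *
print(monitor.get_obs()['q'].round(1)); c=shot('wrist','w6'); bars(c)
E
```

```text
time: 16.55
ee_pos: [0.4881, -0.2484, 0.2296]
tcp_rot: [171.7, 5.3, 171.2]
wrist_force: [-0.2, 0.0, 0.7]
opening: 0.0661
time: 17.22
ee_pos: [0.4873, -0.2495, 0.2294]
tcp_rot: [177.5, 4.0, -136.0]
wrist_force: [1.6, -0.7, 0.1]
opening: 0.066
time: 17.88
ee_pos: [0.4873, -0.2495, 0.229]
tcp_rot: [179.9, 0.1, -97.4]
wrist_force: [-0.3, 0.1, -0.1]
opening: 0.0661
[-2.710e+01  4.400e+00  7.300e+00  9.300e+01  1.000e-01 -1.097e+02]
bar? 1709 [272.  60.] c [ 456.1 -357.2] mean [ 456.1 -357.2   29.9] axis -1.0 size [22.3 50.2] z 0.0312
bar? 871 [ 35. 136.] c [ 711.8 -313.7] mean [ 708.  -316.2   37.5] axis -87.7 size [20.4 63.5] z 0.0389
bar? 1322 [153. 165.] c [ 596.1 -267.6] mean [ 595.7 -268.1   30.1] axis -5.2 size [21.5 50.5] z 0.0312
bar? 1238 [256. 170.] c [ 485.4 -247.4] mean [ 485.7 -247.7   30. ] axis -9.3 size [21.9 50.1] z 0.0312
bar? 508 [ 58. 263.] c [ 737.1 -164.4] mean [ 736.3 -167.1   37.4] axis -74.1 size [12.3 43.6] z 0.0389
bar? 1624 [242. 342.] c [531.7 -19. ] mean [532.1 -18.9  37.2] axis -10.4 size [  3.4 170. ] z 0.0387
```

```bash
cat >> h.py <<'E'
def ori(yaw,tilt): return (R.from_euler('xyz',[180,0,yaw],degrees=True)*R.from_euler('y',tilt,degrees=True)).as_matrix()
def rowsto(pos,M,T0=None):
    """turn first (at the TCP), then shift, printed in tool axes"""
    T=T_tool() if T0 is None else T0.copy()
    w=np.degrees(R.from_matrix(T[:3,:3].T@M).as_rotvec()); d=M.T@(np.array(pos)-T[:3,3])
    print('turn',w.round(2),'min',int(np.ceil(np.abs(w).max()/7.16)),'/8',(w/8).round(2),'then shift',(d*1000).round(1),'min',int(np.ceil(np.abs(d).max()/.0417)),'/8',(d/8).round(4))
    T[:3,:3]=M;T[:3,3]=pos; return T
E
python3 - <<'E'
from h import *
M=ori(-99.3,60); g=np.array([.4861,-.2435,.022]); pre=g-.08*M[:,2]
T=rowsto(pre,M); rowsto(g,M,T)
E
```

```text
turn [-0.86 60.09  1.68] min 9 /8 [-0.11  7.51  0.21] then shift [-181.9    2.2   18.2] min 5 /8 [-0.0227  0.0003  0.0023]
turn [0. 0. 0.] min 0 /8 [0. 0. 0.] then shift [-0. -0. 80.] min 2 /8 [-0.   -0.    0.01]
```

```bash
python3 -m handwheel '[[0,0,0,-0.1,7.1,0.2],[0,0,0,-0.1,7.1,0.2],[0,0,0,-0.1,7.1,0.2],[0,0,0,-0.1,7.1,0.2],[0,0,0,-0.1,7.1,0.2],[0,0,0,-0.1,7.1,0.2],[0,0,0,-0.1,7.1,0.2],[0,0,0,-0.1,7.1,0.2]]'
python3 -m handwheel '[[0,0,0,0,3.3,0],[-0.03,0,0.002,0,0,0],[-0.03,0.002,0.004,0,0,0],[-0.03,0,0.004,0,0,0],[-0.03,0,0.004,0,0,0],[-0.03,0,0.004,0,0,0],[0,0,0,0,0,0],[0,0,0,0,0,0]]'
python3 - <<'E'
from h import *
print(monitor.get_obs()['q'].round(1));M=ori(-99.3,60); g=np.array([.4861,-.2435,.022]); pre=g-.08*M[:,2]
T=rowsto(pre,M); rowsto(g,M,T)
E
```

```text
time: 18.6
ee_pos: [0.4877, -0.2495, 0.2294]
tcp_rot: [-179.5, -57.1, -99.5]
wrist_force: [-0.3, -0.4, -0.2]
opening: 0.0662
time: 19.27
ee_pos: [0.4941, -0.191, 0.0883]
tcp_rot: [179.7, -60.1, -98.8]
wrist_force: [-0.6, -0.2, 1.1]
opening: 0.0659
[  4.1  15.2 -12.5  84.  -57.5 -64.9]
turn [-0.12 -0.08  0.26] min 1 /8 [-0.01 -0.01  0.03] then shift [-30.9  -0.6  -0.9] min 1 /8 [-0.0039 -0.0001 -0.0001]
turn [0. 0. 0.] min 0 /8 [0. 0. 0.] then shift [-0. -0. 80.] min 2 /8 [-0.   -0.    0.01]
```

Reachable. Go in along the tool axis.

```bash
python3 -m handwheel '[[-0.01,0,0,0,0,0],[-0.01,0,0,0,0,0],[-0.01,0,0,0,0,0],[0,0,0.02,0,0,0],[0,0,0.02,0,0,0],[0,0,0.02,0,0,0],[0,0,0.012,0,0,0],[0,0,0.007,0,0,0]]'
python3 -m handwheel '[[0,0,0,0,0,0],[0,0,0,0,0,0],[0,0,0,0,0,0],[0,0,0,0,0,0],[0,0,0,0,0,0],[0,0,0,0,0,0],[0,0,0,0,0,0],[0,0,0,0,0,0]]' -1 60
python3 - <<'E'
from h import *
c=shot('wrist','w7'); print(monitor.get_obs()['wrist_force'])
E
```

```text
time: 19.93
ee_pos: [0.4852, -0.2449, 0.0227]
tcp_rot: [179.9, -60.0, -99.0]
wrist_force: [0.7, -0.2, 0.9]
opening: 0.0662
time: 20.6
ee_pos: [0.486, -0.2438, 0.0234]
tcp_rot: [179.9, -60.0, -99.0]
wrist_force: [-1.0, 0.6, 0.8]
opening: 0.0488
[ 0.35140426  0.11558986 -0.30970722]
```

View pics/w7.png

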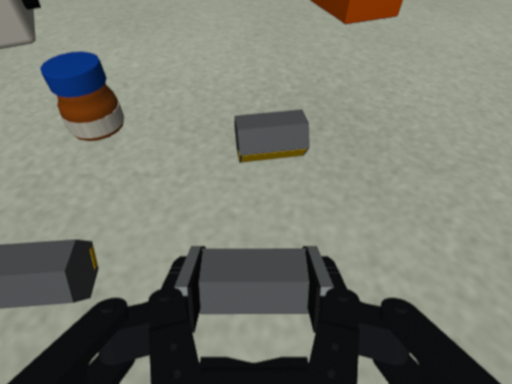

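```bash
python3 -m handwheel '[[0.0075,0,-0.0044,0,0,0],[0.0075,0,-0.0044,0,0,0],[0.0075,0,-0.0044,0,0,0],[0.0075,0,-0.0044,0,0,0],[0.0075,0,-0.0044,0,0,0],[0.0075,0,-0.0044,0,0,0],[0.0075,0,-0.0044,0,0,0],[0.0075,0,-0.0044,0,0,0]]'
python3 -m handwheel '[[0,0,0,0,-6.9,0],[0,0,0,0,-6.9,0],[0,0,0,0,-6.9,0],[0,0,0,0,-6.9,0],[0,0,0,0,-6.9,0],[0,0,0,0,-6.9,0],[0,0,0,0,-6.9,0],[0,0,0,0,-6.9,0]]'
python3 -m handwheel '[[0,0,0,0,-6.9,0],[0,0,0,0,-6.9,0],[0,0,0,0,-6.9,0],[0,0,0,0,-6.9,0],[0,0,0,0,-6.9,0],[0,0,0,0,-6.9,0],[0,0,0,0,-6.9,0],[0,0,0,0,-6.9,0]]'
python3 - <<'E'
from h import *
print(monitor.get_obs()['q'].round(1)); M=ori(-99,-50)
rowsto([.486,-.2435,.021],M)
E
```

```text
time: 21.32
ee_pos: [0.486, -0.2434, 0.094]
tcp_rot: [179.9, -60.0, -99.0]
wrist_force: [-0.1, 0.4, -0.5]
opening: 0.0489
time: 21.98
ee_pos: [0.4863, -0.2434, 0.0949]
tcp_rot: [-179.9, -4.6, -99.1]
wrist_force: [0.5, 0.8, -2.1]
opening: 0.0486
time: 22.65
ee_pos: [0.4863, -0.2444, 0.0944]
tcp_rot: [-179.9, 50.6, -99.1]
wrist_force: [-0.1, -0.6, -1.9]
opening: 0.0488
[ -44.7   31.4   12.3  106.1   39.  -138.4]
turn [-0.18  0.57 -0.04] min 1 /8 [-0.02  0.07 -0.  ] then shift [55.6  0.5 47.8] min 2 /8 [0.007  0.0001 0.006 ]
```

```bash
python3 -m handwheel '[[0.012,0,0.01,0,0,0],[0.012,0,0.01,0,0,0],[0.012,0,0.01,0,0,0],[0.01,0,0.0084,0,0,0],[0.006,0,0.005,0,0,0],[0.002,0,0.0017,0,0,0],[0.0015,0,0.0013,0,0,0],[0,0,0,0,0,0]]'
python3 -m handwheel '[[0,0,0,0,0,0],[0,0,0,0,0,0],[0,0,0,0,0,0],[0,0,0,0,0,0],[0,0,0,0,0,0],[0,0,0,0,0,0],[0,0,0,0,0,0],[0,0,0,0,0,0]]' 0.55
python3 -m handwheel '[[0,0,-0.02,0,0,0],[0,0,-0.02,0,0,0],[0,0,-0.03,0,0,0],[0,0,-0.03,0,0,0],[0,0,-0.03,0,0,0],[0,0,-0.03,0,0,0],[0,0,0,0,0,0],[0,0,0,0,0,0]]'
python3 - <<'E'
from h import *
print(monitor.get_obs()['q'].round(1)); c=shot('wrist','w8'); bars(c)
hsv=cv2.cvtColor(c['img'],cv2.COLOR_RGB2HSV); m=cv2.inRange(hsv,(18,110,60),(38,255,255)); P=cloud(c)
N,l,s,ce=cv2.connectedComponentsWithStats(m); print([(s[i,4],ce[i].round(),P[l==i].mean(0).round(3)) for i in range(1,N) if s[i,4]>10])
E
```

```text
time: 23.32
ee_pos: [0.4861, -0.2431, 0.0211]
tcp_rot: [180.0, 50.3, -99.1]
wrist_force: [0.6, 0.5, -0.9]
opening: 0.0486
time: 23.98
ee_pos: [0.4859, -0.2431, 0.0206]
tcp_rot: [179.9, 50.4, -99.1]
wrist_force: [-0.0, 0.5, 0.9]
opening: 0.0662
time: 24.65
ee_pos: [0.4667, -0.3661, 0.1229]
tcp_rot: [-180.0, 50.3, -99.1]
wrist_force: [1.2, 0.4, 0.1]
opening: 0.0662
[ -52.7   43.9   33.6  119.3   33.9 -146.1]
bar? 3597 [274. 105.] c [ 456.1 -358.7] mean [ 455.6 -360.5   29.6] axis 1.3 size [50.2 22.5] z 0.0306
bar? 232 [  4. 180.] c [ 708.9 -293.1] mean [ 707.7 -295.    36.6] axis 56.3 size [17.8  1.4] z 0.0379
bar? 1322 [134. 181.] c [ 596.2 -268.6] mean [ 594.2 -271.1   29.5] axis -5.3 size [21.6 51.8] z 0.0305
bar? 1106 [254. 186.] c [ 487.6 -239.6] mean [ 487.1 -241.6   29.4] axis -8.6 size [21.4 49.9] z 0.0304
bar? 520 [ 71. 222.] c [ 737.1 -167.1] mean [ 737.6 -171.1   37.4] axis -66.7 size [10.7 40.2] z 0.0388
bar? 1638 [238. 242.] c [547.7 -21.9] mean [544.6 -21.2  37.8] axis -10.3 size [  4.4 204.7] z 0.0393
bar? 60 [242. 266.] c [593.5 229.9] mean [593.1 228.4  32.7] axis -7.5 size [12.9 46.5] z 0.0344
bar? 320 [271. 276.] c [566.3 561.9] mean [555.  556.3  22.8] axis 1.9 size [232.4 108.5] z 0.024
[(np.int32(493), array([134., 161.]), array([ 0.592, -0.282,  0.01 ])), (np.int32(1417), array([118., 241.]), array([ 0.759, -0.03 ,  0.024]))]
```

View pics/w8.png

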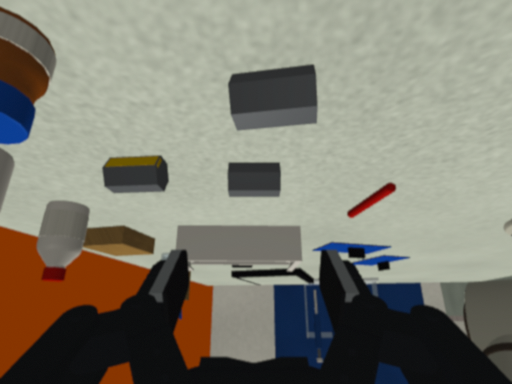

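```bash
python3 -m handwheel '[[0,0,0,0,6.9,0],[0,0,0,0,6.9,0],[0,0,0,0,6.9,0],[0,0,0,0,6.9,0],[0,0,0,0,6.9,0],[0,0,0,0,6.9,0],[0,0,0,0,6.9,0],[0,0,0,0,6.9,0]]'
python3 -m handwheel '[[0,0,0,0,6.9,0],[0,0,0,0,6.9,0],[0,0,0,0,6.9,0],[0,0,0,0,6.9,0],[0,0,0,0,6.9,0],[0,0,0,0,6.9,0],[0,0,0,0,6.9,0],[0,0,0,0,6.9,0]]'
python3 - <<'E'
from h import *
M=ori(-98.8,60); g=np.array([.4882,-.236,.022]); pre=g-.08*M[:,2]
T=rowsto(pre+[0,0,.03],M); rowsto(g,M,T);
E
```

```text
time: 25.37
ee_pos: [0.4667, -0.3635, 0.1226]
tcp_rot: [-180.0, -5.2, -99.0]
wrist_force: [-0.3, 0.8, 0.1]
opening: 0.0661
time: 26.03
ee_pos: [0.4663, -0.363, 0.1222]
tcp_rot: [180.0, -60.4, -98.9]
wrist_force: [0.2, -1.1, 0.3]
opening: 0.066
turn [ 0.11 -0.36 -0.05] min 1 /8 [ 0.01 -0.05 -0.01] then shift [-125.3   -2.2 -156.5] min 4 /8 [-0.0157 -0.0003 -0.0196]
turn [0. 0. 0.] min 0 /8 [0. 0. 0.] then shift [-26.   0.  95.] min 3 /8 [-0.0032  0.      0.0119]
```

```bash
python3 -m handwheel '[[0,-0.0022,-0.025,0,0,0],[-0.01,0,-0.026,0,0,0],[-0.02,0,-0.026,0,0,0],[-0.02,0,-0.026,0,0,0],[-0.025,0,-0.026,0,0,0],[-0.025,0,-0.0275,0,0,0],[-0.025,0,0,0,0,0],[0,0,0,0,0,0]]'
python3 - <<'E'
from h import *
c=shot('wrist','w9'); bars(c)
M=ori(-98.8,60); g=np.array([.4882,-.236,.022]); rowsto(g,M)
E
```

```text
time: 26.7
ee_pos: [0.4988, -0.1663, 0.0878]
tcp_rot: [179.2, -60.1, -98.1]
wrist_force: [-0.6, -0.8, -0.0]
opening: 0.0662
bar? 841 [53. 49.] c [ 718.9 -580.9] mean [ 719.6 -580.7   37.2] axis 23.8 size [62.9  8.9] z 0.0387
bar? 1174 [267. 134.] c [ 455.8 -356.2] mean [ 456.2 -354.4   29.7] axis -0.2 size [21.8 50.2] z 0.0307
bar? 2279 [114. 219.] c [ 595.7 -265.9] mean [ 595.5 -265.1   29.9] axis -3.7 size [21.3 50.8] z 0.031
bar? 1223 [254. 224.] c [ 487.7 -237.5] mean [ 487.8 -237.3   30.2] axis -9.7 size [18.7 50.2] z 0.0311
turn [ 0.22 -0.1   0.29] min 1 /8 [ 0.03 -0.01  0.04] then shift [-24.1   0.2  93.6] min 3 /8 [-0.003   0.      0.0117]
```

```bash
python3 -m handwheel '[[-0.012,0,0,0,0,0.3],[-0.0125,0,0,0,0,0],[0,0,0.02,0,0,0],[0,0,0.02,0,0,0],[0,0,0.02,0,0,0],[0,0,0.02,0,0,0],[0,0,0.008,0,0,0],[0,0,0.004,0,0,0]]'
python3 -m handwheel '[[0,0,0,0,0,0],[0,0,0,0,0,0],[0,0,0,0,0,0],[0,0,0,0,0,0],[0,0,0,0,0,0],[0,0,0,0,0,0],[0,0,0,0,0,0],[0,0,0,0,0,0]]' -1 60
python3 -m handwheel '[[0.01,0,-0.006,0,0,0],[0.01,0,-0.006,0,0,0],[0.015,0,-0.009,0,0,0],[0.015,0,-0.009,0,0,0],[0.02,0,-0.012,0,0,0],[0.02,0,-0.012,0,0,0],[0.02,0,-0.012,0,0,0],[0.02,0,-0.012,0,0,0]]'
python3 -m handwheel '[[0,0,0,0,-7,0],[0,0,0,0,-7,0],[0,0,0,0,-7,0],[0,0,0,0,-7,0],[0,0,0,0,-7,0],[0,0,0,0,-7,0],[0,0,0,0,-7,0],[0,0,0,0,-7,0]]'
python3 - <<'E'
from h import *
print(monitor.get_obs()['q'].round(1));
rowsto([.5,.02,.19],ori(170,0))
E
```

```text
time: 27.42
ee_pos: [0.4879, -0.2377, 0.0246]
tcp_rot: [-179.6, -60.0, -99.7]
wrist_force: [0.8, -0.5, 0.3]
opening: 0.0661
time: 28.08
ee_pos: [0.4897, -0.2361, 0.0255]
tcp_rot: [-179.5, -60.1, -99.6]
wrist_force: [0.6, 1.0, 2.2]
opening: 0.0486
time: 28.75
ee_pos: [0.489, -0.2335, 0.1794]
tcp_rot: [-179.5, -60.0, -99.7]
wrist_force: [0.8, -0.6, -1.2]
opening: 0.0486
time: 29.42
ee_pos: [0.4893, -0.2334, 0.1799]
tcp_rot: [-179.6, -3.8, -99.2]
wrist_force: [0.6, -0.9, -1.2]
opening: 0.0483
[ -23.8    1.6   -1.1   85.9   -3.5 -104.6]
turn [-3.34 -2.59 90.74] min 13 /8 [-0.42 -0.32 11.34] then shift [ 33.5 251.4 -10.1] min 7 /8 [ 0.0042  0.0314 -0.0013]
```

```bash
python3 -m handwheel '[[0,0,0,-0.25,-0.2,6.98],[0,0,0,-0.25,-0.2,6.98],[0,0,0,-0.25,-0.2,6.98],[0,0,0,-0.25,-0.2,6.98],[0,0,0,-0.25,-0.2,6.98],[0,0,0,-0.25,-0.2,6.98],[0,0,0,-0.25,-0.2,6.98],[0,0,0,-0.25,-0.2,6.98]]'
python3 -m handwheel '[[0,0,0,-0.25,-0.2,6.98],[0,0,0,-0.25,-0.2,6.98],[0,0,0,-0.25,-0.2,6.98],[0,0,0,-0.25,-0.2,6.98],[0,0,0,-0.25,-0.2,6.98],[0.01,0.02,0,0,0,0],[0.01,0.03,0,0,0,0],[0.01,0.04,-0.003,0,0,0]]'
python3 -m handwheel '[[0,0.04,-0.003,0,0,0],[0,0.04,-0.003,0,0,0],[0.003,0.04,0,0,0,0],[0,0.04,0,0,0,0],[0,0,0,0,0,0],[0,0,0,0,0,0],[0,0,0,0,0,0],[0,0,0,0,0,0]]'
python3 - <<'E'
from h import *
print(monitor.get_obs()['q'].round(1)); c=shot('wrist','w10'); 
E
```

```text
time: 30.08
ee_pos: [0.4888, -0.2335, 0.1782]
tcp_rot: [-178.9, -1.6, -155.5]
wrist_force: [0.2, -0.3, -0.8]
opening: 0.0488
time: 30.75
ee_pos: [0.4742, -0.14, 0.18]
tcp_rot: [-179.6, -0.2, 169.8]
wrist_force: [1.4, 0.5, -0.2]
opening: 0.0487
time: 31.42
ee_pos: [0.5, 0.0176, 0.1852]
tcp_rot: [-179.7, -0.2, 169.9]
wrist_force: [0.2, -0.1, -1.3]
opening: 0.049
[ 2.2 -2.4 -4.5 88.2 -0.3 12.2]
```

View pics/w10.png

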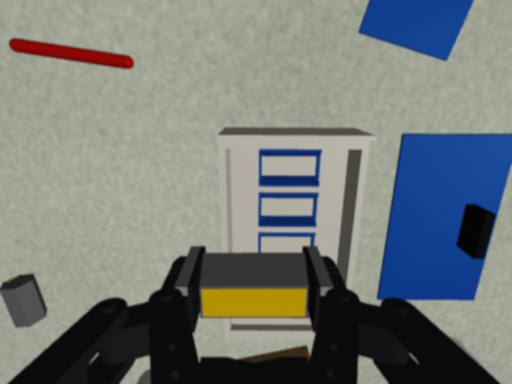

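```bash
cat >> h.py <<'E'
def pockets(c,zo=.018,zi=.008):
    hsv=cv2.cvtColor(c['img'],cv2.COLOR_RGB2HSV); m=cv2.inRange(hsv,(100,120,40),(130,255,255)); P=cloud(c)
    ks,hi=cv2.findContours(m,cv2.RETR_CCOMP,cv2.CHAIN_APPROX_NONE)
    for k,h in zip(ks,hi[0]):
        if cv2.contourArea(k)<150: continue
        inner=h[3]>=0; W=onplane(c,k[:,0,0],k[:,0,1],zi if inner else zo)*1000
        r=cv2.minAreaRect(W[:,:2].astype(np.float32)); mm=np.zeros_like(m); cv2.drawContours(mm,[k],-1,255,-1); 
        print('inner' if inner else 'outer',k[:,0].mean(0).round(),np.round(r[0],1),np.round(r[1],1),round(r[2],1),'depth z',np.percentile(P[mm>0][:,2],[10,50,90]).round(4))
E
python3 - <<'E'
from h import *
c=load('w10'); pockets(c)
u=np.array([np.cos(np.radians(-10.2)),np.sin(np.radians(-10.2))]); ct=np.array([561.4,40.6])
print([ (ct+u*d).round(1).tolist() for d in(-66,-22,22,66)])
P=cloud(c); Q=P[(P[...,2]>.056)&(P[...,2]<.063)&(P[...,1]>-.1)&(P[...,1]<.13)&(P[...,0]<.6)]; print('rim',np.percentile(Q,[1,99],axis=0).round(3))
E
```

```text
outer [287. 209.] [537.4  45.4] [58.1 36. ] 80.0 depth z [0.0077 0.0096 0.0179]
inner [287. 206.] [537.9  46. ] [56.9 23.5] 80.0 depth z [0.0075 0.0085 0.0113]
outer [289. 167.] [494.4  53. ] [58.4 34.8] 80.0 depth z [0.0077 0.0097 0.0179]
inner [288. 165.] [494.6  53.5] [57.2 23.6] 79.9 depth z [0.0075 0.0085 0.0112]
outer [443. 214.] [581.4 199.1] [108.8 185.3] 79.9 depth z [0.0036 0.0045 0.006 ]
inner [475. 230.] [601.5 240.3] [34.3 63.7] 79.8 depth z [0.0109 0.0282 0.0347]
outer [417.  22.] [384.2 174.4] [81.5 47.1] 64.1 depth z [0.0023 0.0032 0.0042]
[[496.4, 52.3], [539.7, 44.5], [583.1, 36.7], [626.4, 28.9]]
rim [[ 0.448 -0.019  0.057]
 [ 0.547  0.119  0.061]]
```

```bash
cat >> h.py <<'E'
def held(c):
    """yellow top face in hand -> bar centre in tool frame (mm) and tilt"""
    hsv=cv2.cvtColor(c['img'],cv2.COLOR_RGB2HSV); m=cv2.inRange(hsv,(18,110,60),(38,255,255)); m[:200]=0
    N,l,s,ce=cv2.connectedComponentsWithStats(m); i=1+np.argmax(s[1:,4]); mm=cv2.erode((l==i).astype(np.uint8),np.ones((3,3)))>0
    Q=cloud(c)[mm]; ctr=Q.mean(0); n=np.linalg.svd(Q-ctr)[2][2]; n*=np.sign(n[2]); k=cv2.findContours((l==i).astype(np.uint8),0,1)[0][0]
    W=onplane(c,k[:,0,0],k[:,0,1],ctr[2]); r=cv2.minAreaRect((W[:,:2]*1000).astype(np.float32)); T=T_tool()
    b=np.array([r[0][0]/1000,r[0][1]/1000,ctr[2]])-.015*n
    print('top face',r,'z',ctr[2].round(4),'normal',n.round(3),'centre',(b*1000).round(1),'in tool',((T[:3,:3].T@(b-T[:3,3]))*1000).round(1)); return b
E
python3 - <<'E'
from h import *
b=held(load('w10'))
E
```

```text
top face ((507.820556640625, 16.55009651184082), (47.287349700927734, 15.141375541687012), 80.13076782226562) z 0.1944 normal [ 0.732 -0.128  0.669] centre [496.8  18.5 184.4] in tool [3.4 0.5 0.7]
```

```bash
python3 - <<'E'
from h import *
c=load('w10'); P=cloud(c); T=T_tool()
for nm,sl in(('grey',np.s_[258:286,212:298]),('yellow',np.s_[293:314,212:298])):
    Q=P[sl].reshape(-1,3); q=((Q-T[:3,3])@T[:3,:3])*1000; m=np.median(q,0); k=np.linalg.norm(q-m,axis=1)<60; A=np.c_[q[k][:,0],np.ones(k.sum())]; s=np.linalg.lstsq(A,q[k][:,2],rcond=None)[0]; print(nm,m.round(1),'slope deg',np.degrees(np.arctan(s[0])).round(1), [P[r,255].round(4).tolist() for r in range(sl[0].start,sl[0].stop,6)])
c=load('w9'); hsv=cv2.cvtColor(c['img'],cv2.COLOR_RGB2HSV); m=cv2.inRange(hsv,(18,110,60),(38,255,255)); N,l,s,ce=cv2.connectedComponentsWithStats(m); P=cloud(c); print([(s[i,4],ce[i].round(),P[l==i].mean(0).round(3)) for i in range(1,N) if s[i,4]>10])
E
```

```text
grey [ 3.9  0.8 -2.4] slope deg 58.7 [[0.4929, 0.0199, 0.1816], [0.4945, 0.0196, 0.1843], [0.4966, 0.0192, 0.1862], [0.4977, 0.019, 0.1893], [0.499, 0.0188, 0.1922]]
yellow [-8.6  0.7 -8.8] slope deg -1.2 [[0.5035, 0.018, 0.1938], [0.5066, 0.0175, 0.1939], [0.5096, 0.0169, 0.1941], [0.5128, 0.0164, 0.1942]]
[(np.int32(203), array([267., 152.]), array([ 0.457, -0.344,  0.008])), (np.int32(18), array([153., 215.]), array([ 0.57 , -0.275,  0.01 ])), (np.int32(1199), array([254., 244.]), array([ 0.49 , -0.224,  0.024]))]
```

```bash
python3 - <<'E'
s=open('h.py').read().replace("n=np.linalg.svd(Q-ctr)[2][2]; n*=np.sign(n[2]);","n=np.array([0,0,1.]); q=(Q-ctr)@T_tool()[:3,:3]; print('face slope',np.degrees(np.arctan(np.polyfit(q[:,0],q[:,2],1)[0])).round(1));"); open('h.py','w').write(s)
from h import *
held(load('w10')); T=plan([.4872,.0538,.1]); plan([.4872,.0538,.031],None,T)
E
```

```text
face slope -42.7
top face ((507.820556640625, 16.55009651184082), (47.287349700927734, 15.141375541687012), 80.13076782226562) z 0.1944 normal [0. 0. 1.] centre [507.8  16.6 179.4] in tool [-7.8  0.6  5.6]
shift [0.0188 0.0341 0.0849] /8 [0.0024 0.0043 0.0106] /16 [0.0012 0.0021 0.0053] min rows 3
shift [-0.0002  0.0004  0.069 ] /8 [-0.      0.0001  0.0086] /16 [-0.      0.      0.0043] min rows 2
```

```bash
python3 -m handwheel '[[0.005,0.009,0,0,0,0],[0.0075,0.0125,0,0,0,0],[0.0063,0.0126,0,0,0,0],[0,0,0.0283,0,0,0],[0,0,0.0283,0,0,0],[0,0,0.0283,0,0,0],[0,0,0,0,0,0],[0,0,0,0,0,0]]'
python3 - <<'E'
from h import *
T=T_tool(); print((T[:3,3]*1000).round(1)); c=shot('wrist','w11'); held(c); pockets(c)
E
```

```text
time: 32.13
ee_pos: [0.4863, 0.0545, 0.0991]
tcp_rot: [-179.6, -0.3, 169.9]
wrist_force: [0.7, -0.1, 0.1]
opening: 0.0487
[486.3  54.5  99.1]
face slope -44.5
top face ((493.968994140625, 53.46222686767578), (47.186119079589844, 15.08513069152832), 80.15007019042969) z 0.1085 normal [0. 0. 1.] centre [494.   53.5  93.5] in tool [-6.8  0.1  7.2]
outer [253. 347.] [610.2  32.1] [58.6 15.1] 80.2 depth z [0.0139 0.0172 0.0186]
outer [254. 330.] [587.5  36.2] [57.7 20.4] 80.2 depth z [0.0102 0.0145 0.0181]
outer [254. 232.] [498.4  52.5] [58.3 26.5] 80.0 depth z [0.0106 0.0146 0.0181]
outer [458. 260.] [577.1 192.3] [197.5  96.1] 0.7 depth z [0.0036 0.0044 0.0052]
outer [425.  30.] [384.1 173.9] [80.2 45.9] 64.2 depth z [0.0023 0.0032 0.0042]
```

```bash
python3 -m handwheel '[[-0.001,-0.0005,0,0,0,0],[0,0,0.02,0,0,0],[0,0,0.02,0,0,0],[0,0,0.012,0,0,0],[0,0,0.006,0,0,0],[0,0,0.005,0,0,0],[0,0,0.003,0,0,0],[0,0,0,0,0,0]]'
python3 -m handwheel '[[0,0,0.0015,0,0,0],[0,0,0.0015,0,0,0],[0,0,0,0,0,0],[0,0,0,0,0,0],[0,0,0,0,0,0],[0,0,0,0,0,0],[0,0,0,0,0,0],[0,0,0,0,0,0]]'
```

```text
time: 32.85
ee_pos: [0.4882, 0.0539, 0.0339]
tcp_rot: [-179.7, -0.2, 170.0]
wrist_force: [-0.5, -1.1, -0.9]
opening: 0.0489
time: 33.52
ee_pos: [0.4876, 0.0541, 0.0316]
tcp_rot: [-179.7, -0.2, 170.0]
wrist_force: [-5.4, 1.9, 6.2]
opening: 0.0488
```

```bash
python3 -m handwheel '[[0.0008,0,0,0,0,0],[0,0,0.001,0,0,0],[0,0,0,0,0,0],[0,0,0,0,0,0],[0,0,0,0,0,0],[0,0,0,0,0,0],[0,0,0,0,0,0],[0,0,0,0,0,0]]'
python3 -m handwheel '[[0,0,0,0,0,0],[0,0,0,0,0,0],[0,0,0,0,0,0],[0,0,0,0,0,0],[0,0,0,0,0,0],[0,0,0,0,0,0],[0,0,0,0,0,0],[0,0,0,0,0,0]]' 0.55
python3 -m handwheel '[[0,0,-0.01,0,0,0],[0,0,-0.02,0,0,0],[0,0,-0.02,0,0,0],[0,0,-0.03,0,0,0],[0,0,-0.03,0,0,0],[0,0,-0.03,0,0,0],[0,0,0,0,0,0],[0,0,0,0,0,0]]'
cat >> h.py <<'E'
def seated(c):
    hsv=cv2.cvtColor(c['img'],cv2.COLOR_RGB2HSV); P=cloud(c); m=cv2.inRange(hsv,(18,110,60),(38,255,255)); m[(P[...,1]<-.05)|(P[...,1]>.14)|(P[...,0]<.45)|(P[...,0]>.67)|(P[...,2]>.08)]=0
    N,l,s,ce=cv2.connectedComponentsWithStats(m)
    for i in range(1,N):
        if s[i,4]<50: continue
        Q=P[cv2.erode((l==i).astype(np.uint8),np.ones((3,3)))>0]; A=np.c_[Q[:,:2]-Q[:,:2].mean(0),np.ones(len(Q))]; f=np.linalg.lstsq(A,Q[:,2],rcond=None)[0]
        k=cv2.findContours((l==i).astype(np.uint8),0,1)[0][0]; r=cv2.minAreaRect((onplane(c,k[:,0,0],k[:,0,1],f[2])[:,:2]*1000).astype(np.float32))
        print('yellow',s[i,4],ce[i].round(),'z',f[2].round(4),'slope deg',np.degrees(f[:2]).round(1),'c',np.round(r[0],1),np.round(r[1],1),round(r[2],1))
E
python3 - <<'E'
from h import *
c=shot('wrist','w12'); seated(c); bars(c,region=(.4,.7,-.5,-.1)); c=shot('top','top2'); seated(c); bars(c,region=(.4,.7,-.5,-.1))
E
```

```text
time: 34.18
ee_pos: [0.4874, 0.0542, 0.0311]
tcp_rot: [-179.7, -0.1, 170.0]
wrist_force: [-5.9, 1.0, 11.6]
opening: 0.049
time: 34.85
ee_pos: [0.4871, 0.054, 0.0295]
tcp_rot: [-179.7, -0.2, 170.0]
wrist_force: [-0.7, 0.4, 1.3]
opening: 0.0665
time: 35.52
ee_pos: [0.4886, 0.0548, 0.172]
tcp_rot: [-179.7, 0.0, 170.0]
wrist_force: [0.7, 0.5, -0.4]
opening: 0.066
yellow 940 [254. 196.] z 0.0388 slope deg [ 1.4 -0.2] c [495.1  53.1] [47.9 15.9] 80.0
bar? 92 [  2. 334.] c [ 611.1 -254.1] mean [ 614.4 -254.9   21.7] axis -12.0 size [ 3.6 21.9] z 0.0238
bar? 112 [323. 178.] c [ 596.9 -266.9] mean [ 598.9 -266.1   31.5] axis 0.4 size [48.2 19. ] z 0.0335
bar? 107 [351. 210.] c [ 485.5 -370. ] mean [ 487.  -369.4   32.6] axis -3.6 size [19.3 48.5] z 0.0345
```

```bash
python3 - <<'E'
from h import *
T=plan([.49,-.27,.2],[180,0,-94])
E
```

```text
shift [-0.0587 -0.3195 -0.029 ] /8 [-0.0073 -0.0399 -0.0036] /16 [-0.0037 -0.02   -0.0018] min rows 8
turn [-9.0e-02 -4.3e-01 -9.6e+01] /8 [ -0.012  -0.054 -12.   ] min rows 14
```

```bash
python3 -m handwheel '[[-0.0073,-0.0395,-0.004,0,0,0],[-0.0073,-0.0395,-0.004,0,0,0],[-0.0073,-0.0395,-0.004,0,0,0],[-0.0073,-0.0395,-0.004,0,0,0],[-0.0073,-0.0395,-0.004,0,0,0],[-0.0073,-0.0395,-0.004,0,0,0],[-0.0073,-0.0395,-0.004,0,0,0],[-0.0073,-0.0395,-0.004,0,0,0]]'
python3 -m handwheel '[[0,0,0,0,0,-6.9],[0,0,0,0,0,-6.9],[0,0,0,0,0,-6.9],[0,0,0,0,0,-6.9],[0,0,0,0,0,-6.9],[0,0,0,0,0,-6.9],[0,0,0,0,0,-6.9],[0,0,0,0,0,-6.9]]'
python3 -m handwheel '[[0,0,0,0,0,-6.9],[0,0,0,0,0,-6.9],[0,0,0,0,0,-6.9],[0,0,0,0,0,-6.9],[0,0,0,0,0,-6.9],[0,0,0,0,0,-6.1],[0,0,0,0,7,0],[0,0,0,0,7,0]]'
python3 -m handwheel '[[0,0,0,0,7,0],[0,0,0,0,7,0],[0,0,0,0,7,0],[0,0,0,0,7,0],[0,0,0,0,7,0],[0,0,0,0,7,0],[0,0,0,0,4,0],[0,0,0,0,0,0]]'
python3 - <<'E'
from h import *
print(monitor.get_obs()['q'].round(1)); c=shot('wrist','w13'); bars(c,region=(.4,.65,-.45,-.2))
hsv=cv2.cvtColor(c['img'],cv2.COLOR_RGB2HSV); m=cv2.inRange(hsv,(18,110,60),(38,255,255)); N,l,s,ce=cv2.connectedComponentsWithStats(m); P=cloud(c); print([(s[i,4],ce[i].round(),P[l==i].mean(0).round(3)) for i in range(1,N) if s[i,4]>10])
E
```

```text
time: 36.28
ee_pos: [0.4895, -0.2682, 0.2021]
tcp_rot: [-179.7, -0.3, 170.0]
wrist_force: [1.0, 0.3, 0.3]
opening: 0.0662
time: 36.95
ee_pos: [0.4899, -0.2662, 0.2017]
tcp_rot: [179.9, -0.4, -134.5]
wrist_force: [0.2, -1.3, -0.1]
opening: 0.0664
time: 37.62
ee_pos: [0.4899, -0.2678, 0.2021]
tcp_rot: [179.7, -14.6, -94.2]
wrist_force: [0.3, 0.3, 0.0]
opening: 0.0662
time: 38.28
ee_pos: [0.4893, -0.2652, 0.1992]
tcp_rot: [178.7, -60.5, -92.9]
wrist_force: [-0.5, -0.2, -1.2]
opening: 0.0664
[ -3.7   0.3 -15.3  75.7 -60.5 -89.2]
bar? 1126 [250. 267.] c [ 484.2 -368.4] mean [ 484.5 -367.8   30.1] axis 0.4 size [49.9 20.9] z 0.0312
bar? 508 [118. 375.] c [ 605.8 -268. ] mean [ 605.5 -266.6   30.4] axis -2.6 size [15.9 27.9] z 0.0317
[(np.int32(3134), array([447.,  13.]), array([-0.271, -1.345, -0.047]))]
```

View pics/w13.png

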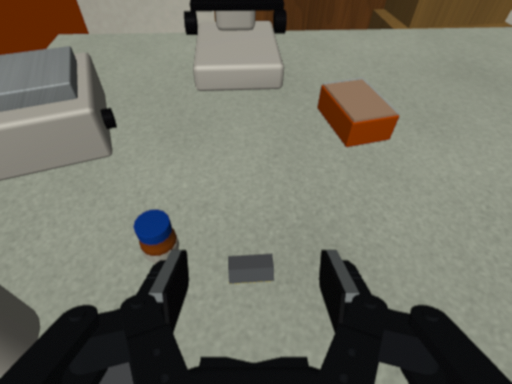

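```bash
python3 - <<'E'
from h import *
M=ori(-91,60); g=np.array([.4843,-.3642,.022]); pre=g-.08*M[:,2]
T=rowsto(pre,M); rowsto(g,M,T);
E
```

```text
turn [ 2.96 -0.21 -1.1 ] min 1 /8 [ 0.37 -0.03 -0.14] then shift [-105.1    3.8   94.7] min 3 /8 [-0.0131  0.0005  0.0118]
turn [0. 0. 0.] min 0 /8 [0. 0. 0.] then shift [-0.  0. 80.] min 2 /8 [-0.    0.    0.01]
```

```bash
python3 -m handwheel '[[0,0,0,2.96,-0.2,-1.1],[-0.026,0.001,0.019,0,0,0],[-0.026,0.001,0.019,0,0,0],[-0.026,0.001,0.019,0,0,0],[-0.027,0.001,0.019,0,0,0],[0,0,0,0,0,0],[0,0,0,0,0,0],[0,0,0,0,0,0]]'
python3 - <<'E'
from h import *
c=shot('wrist','w14'); bars(c,region=(.4,.65,-.45,-.2))
hsv=cv2.cvtColor(c['img'],cv2.COLOR_RGB2HSV); m=cv2.inRange(hsv,(18,110,60),(38,255,255)); N,l,s,ce=cv2.connectedComponentsWithStats(m); P=cloud(c); print([(s[i,4],ce[i].round(),P[l==i].mean(0).round(3)) for i in range(1,N) if s[i,4]>10])
M=ori(-91,60); g=np.array([.4843,-.3642,.022]);rowsto(g,M)
E
```

```text
time: 39.0
ee_pos: [0.4877, -0.2804, 0.0765]
tcp_rot: [-179.1, -60.1, -91.9]
wrist_force: [0.5, -0.3, 1.2]
opening: 0.0661
bar? 2147 [257. 206.] c [ 484.1 -368.3] mean [ 484.3 -367.2   29.8] axis 0.9 size [49.8 21. ] z 0.0308
bar? 782 [ 29. 337.] c [ 614.2 -268.4] mean [ 615.2 -269.4   30.2] axis 80.1 size [22.2 15.4] z 0.0313
[(np.int32(110), array([258., 228.]), array([ 0.484, -0.355,  0.01 ]))]
turn [-0.15 -0.1  -0.49] min 1 /8 [-0.02 -0.01 -0.06] then shift [ -5.6   2.4 100.2] min 3 /8 [-0.0007  0.0003  0.0125]
```

```bash
python3 -m handwheel '[[-0.0055,0.0024,0,0.7,-0.1,-1],[0,0,0.02,0,0,0],[0,0,0.02,0,0,0],[0,0,0.02,0,0,0],[0,0,0.02,0,0,0],[0,0,0.012,0,0,0],[0,0,0.008,0,0,0],[0,0,0,0,0,0]]'
python3 -m handwheel '[[0,0,0,0,0,0],[0,0,0,0,0,0],[0,0,0,0,0,0],[0,0,0,0,0,0],[0,0,0,0,0,0],[0,0,0,0,0,0],[0,0,0,0,0,0],[0,0,0,0,0,0]]' -1 60
python3 -m handwheel '[[0.0075,0,-0.0044,0,0,0],[0.0075,0,-0.0044,0,0,0],[0.0075,0,-0.0044,0,0,0],[0.0075,0,-0.0044,0,0,0],[0.0075,0,-0.0044,0,0,0],[0.0075,0,-0.0044,0,0,0],[0.0075,0,-0.0044,0,0,0],[0.0075,0,-0.0044,0,0,0]]'
python3 -m handwheel '[[0,0,0,0,-6.9,0],[0,0,0,0,-6.9,0],[0,0,0,0,-6.9,0],[0,0,0,0,-6.9,0],[0,0,0,0,-6.9,0],[0,0,0,0,-6.9,0],[0,0,0,0,-6.9,0],[0,0,0,0,-6.9,0]]'
python3 -m handwheel '[[0,0,0,0,-6.9,0],[0,0,0,0,-6.9,0],[0,0,0,0,-6.9,0],[0,0,0,0,-6.9,0],[0,0,0,0,-6.9,0],[0,0,0,0,-6.9,0],[0,0,0,0,-6.9,0],[0,0,0,0,-6.9,0]]'
python3 - <<'E'
from h import *
print(monitor.get_obs()['q'].round(1)); 
E
```

```text
time: 39.72
ee_pos: [0.485, -0.3649, 0.0211]
tcp_rot: [179.8, -60.0, -89.9]
wrist_force: [-0.9, 0.3, -0.3]
opening: 0.0661
time: 40.38
ee_pos: [0.4855, -0.3637, 0.0215]
tcp_rot: [179.8, -60.1, -89.8]
wrist_force: [-1.3, 1.6, 7.7]
opening: 0.0487
time: 41.05
ee_pos: [0.4846, -0.3633, 0.0901]
tcp_rot: [179.6, -60.0, -89.6]
wrist_force: [0.2, 0.4, -1.2]
opening: 0.0486
time: 41.72
ee_pos: [0.485, -0.3634, 0.0911]
tcp_rot: [179.9, -4.6, -90.0]
wrist_force: [0.1, 0.5, -0.9]
opening: 0.0486
time: 42.38
ee_pos: [0.4847, -0.3641, 0.0903]
tcp_rot: [179.8, 50.6, -90.2]
wrist_force: [0.4, -0.3, -0.7]
opening: 0.0487
[ -49.7   51.8   41.9  123.    30.  -151.6]
```

```bash
python3 -m handwheel '[[0.012,0,0.01,0,0,0],[0.012,0,0.01,0,0,0],[0.012,0,0.01,0,0,0],[0.01,0,0.0084,0,0,0],[0.005,0,0.0042,0,0,0],[0.002,0,0.0016,0,0,0],[0,0,0,0,0,0],[0,0,0,0,0,0]]'
python3 -c "
from h import *
print(monitor.get_obs()['q'].round(1));"
```

```text
time: 43.05
ee_pos: [0.4846, -0.3632, 0.0211]
tcp_rot: [179.8, 50.3, -90.2]
wrist_force: [0.3, -0.9, -0.4]
opening: 0.049
[ -49.6   53.5   37.2  116.3   29.8 -151.4]
```

Fine. Release, back off and look.

```bash
python3 -m handwheel '[[0,0,0,0,0,0],[0,0,0,0,0,0],[0,0,0,0,0,0],[0,0,0,0,0,0],[0,0,0,0,0,0],[0,0,-0.01,0,0,0],[0,0,-0.02,0,0,0],[0,0,-0.025,0,0,0]]' 0.55
python3 -m handwheel '[[-0.02,0,-0.025,0,0,0],[-0.02,0,-0.02,0,0,0],[-0.02,0,-0.02,0,7,0],[0,0,0,0,7,0],[0,0,0,0,7,0],[0,0,0,0,7,0],[0,0,0,0,7,0],[0,0,0,0,7,0]]'
python3 - <<'E'
from h import *
print(monitor.get_obs()['q'].round(1)); c=shot('wrist','w15'); bars(c,region=(.4,.65,-.45,-.2))
hsv=cv2.cvtColor(c['img'],cv2.COLOR_RGB2HSV); m=cv2.inRange(hsv,(18,110,60),(38,255,255)); N,l,s,ce=cv2.connectedComponentsWithStats(m); P=cloud(c); print([(s[i,4],ce[i].round(),P[l==i].mean(0).round(3)) for i in range(1,N) if s[i,4]>10])
E
```

```text
time: 43.72
ee_pos: [0.4845, -0.4048, 0.0553]
tcp_rot: [179.6, 50.5, -90.2]
wrist_force: [0.7, -0.4, -0.6]
opening: 0.0658
time: 44.38
ee_pos: [0.4822, -0.4123, 0.1409]
tcp_rot: [-179.9, 7.6, -90.2]
wrist_force: [0.3, 1.0, 1.5]
opening: 0.066
[ -42.9   21.    16.8   90.9    5.7 -132.9]
bar? 768 [251. 223.] c [ 485.1 -368.5] mean [ 485.1 -368.2   27.7] axis 0.1 size [49.4  4.7] z 0.0293
bar? 113 [122. 298.] c [ 617.9 -278.7] mean [ 618.2 -278.8   28.4] axis 1.1 size [5.2 4. ] z 0.0299
[(np.int32(877), array([251., 238.]), array([ 0.485, -0.359,  0.031])), (np.int32(36), array([132., 288.]), array([ 0.61 , -0.283,  0.011]))]
```

```bash
python3 - <<'E'
from h import *
c=load('w15');hsv=cv2.cvtColor(c['img'],cv2.COLOR_RGB2HSV); m=cv2.inRange(hsv,(18,110,60),(38,255,255)); m[:,:200]=0
k=max(cv2.findContours(m,0,1)[0],key=cv2.contourArea); r=cv2.minAreaRect((onplane(c,k[:,0,0],k[:,0,1],.03)[:,:2]*1000).astype(np.float32)); print(r)
rowsto([r[0][0]/1000,r[0][1]/1000,.023],ori(-90,0))
E
```

```text
((485.2332763671875, -357.5860595703125), (15.702012062072754, 48.2117805480957), 89.80001831054688)
turn [-0.05  7.23 -0.13] min 2 /8 [-0.01  0.9  -0.02] then shift [-51.9  -3.6 118.2] min 3 /8 [-0.0065 -0.0005  0.0148]
```

```bash
python3 -m handwheel '[[0,0,0,0,3.6,0],[-0.017,-0.0015,0,0,3.6,0],[-0.018,-0.001,0.01,0,0,0],[-0.0165,-0.001,0.02,0,0,0],[0,0,0.035,0,0,0],[0,0,0.03,0,0,0],[0,0,0.018,0,0,0],[0,0,0.005,0,0,0]]'
python3 -m handwheel '[[0,0,0,0,0,0],[0,0,0,0,0,0],[0,0,0,0,0,0],[0,0,0,0,0,0],[0,0,0,0,0,0],[0,0,0,0,0,0],[0,0,0,0,0,0],[0,0,0,0,0,0]]' -1 60
python3 -m handwheel '[[0,0,-0.01,0,0,0],[0,0,-0.02,0,0,0],[0,0,-0.03,0,0,0],[0,0,-0.03,0,0,0],[0,0,-0.03,0,0,0],[0,0,-0.035,0,0,0],[0,0,0,0,0,7],[0,0,0,0,0,7]]'
python3 - <<'E'
from h import *
rowsto([.535,.01,.18],ori(170,0))
E
```

```text
time: 45.1
ee_pos: [0.484, -0.3572, 0.0195]
tcp_rot: [179.7, 1.1, -90.2]
wrist_force: [0.2, 0.2, -0.8]
opening: 0.0661
time: 45.77
ee_pos: [0.4858, -0.3589, 0.0236]
tcp_rot: [180.0, 0.8, -90.2]
wrist_force: [-0.1, 0.7, 0.7]
opening: 0.0485
time: 46.43
ee_pos: [0.4866, -0.3618, 0.182]
tcp_rot: [-180.0, 0.7, -104.5]
wrist_force: [0.5, -0.4, -1.2]
opening: 0.0488
turn [ 0.49  0.58 85.5 ] min 12 /8 [ 0.06  0.07 10.69] then shift [ 16.9 374.5   2. ] min 9 /8 [0.0021 0.0468 0.0002]
```

```bash
python3 -m handwheel '[[0,0,0,0,0,7.1],[0,0,0,0,0,7.1],[0,0,0,0,0,7.1],[0,0,0,0,0,7.1],[0,0,0,0,0,7.1],[0,0,0,0,0,7.1],[0,0,0,0,0,7.1],[0,0,0,0,0,7.1]]'
python3 -m handwheel '[[0,0,0,0,0,7.1],[0,0,0,0,0,7.1],[0,0,0,0,0,7.1],[0,0,0,0,0,7.1],[0.004,0.02,0,0,0,0],[0.004,0.03,0,0,0,0],[0.004,0.04,0,0,0,0],[0.004,0.04,0,0,0,0]]'
python3 -m handwheel '[[0,0.04,0,0,0,0],[0,0.04,0,0,0,0],[0,0.04,0,0,0,0],[0,0.04,0,0,0,0],[0,0.04,0,0,0,0],[0,0.035,0,0,0,0],[0,0.01,0,0,0,0],[0,0,0,0,0,0]]'
python3 - <<'E'
from h import *
c=shot('wrist','w16'); held(c); pockets(c)
E
```

```text
time: 47.1
ee_pos: [0.4857, -0.361, 0.179]
tcp_rot: [179.2, 0.2, -161.3]
wrist_force: [0.3, 0.3, -0.9]
opening: 0.049
time: 47.77
ee_pos: [0.4908, -0.2293, 0.1807]
tcp_rot: [179.2, -0.2, 170.5]
wrist_force: [-0.2, 0.6, -1.0]
opening: 0.0486
time: 48.43
ee_pos: [0.5313, 0.014, 0.1844]
tcp_rot: [179.1, -0.1, 170.8]
wrist_force: [-0.6, 0.1, -1.1]
opening: 0.049
face slope -42.2
top face ((532.0369873046875, 14.150256156921387), (47.31267166137695, 14.804022789001465), 80.18193817138672) z 0.1919 normal [0. 0. 1.] centre [532.   14.2 176.9] in tool [-0.6  1.7  7.4]
outer [281. 220.] [580.4  37.6] [57.9 35.8] 80.4 depth z [0.0078 0.0096 0.018 ]
inner [280. 218.] [581.1  37.7] [57.7 23. ] 80.3 depth z [0.0075 0.0085 0.0111]
outer [283. 180.] [537.1  45.2] [58.5 36.3] 79.2 depth z [0.0076 0.0097 0.0179]
inner [282. 178.] [537.9  45.6] [57.5 23.2] 80.5 depth z [0.0074 0.0085 0.0113]
outer [277. 124.] [493.7  53.4] [59.1 36.1] 80.7 depth z [0.0139 0.0175 0.0234]
outer [440. 188.] [581.9 198.7] [108.7 183.2] 79.8 depth z [0.0035 0.0045 0.0059]
inner [473. 204.] [600.1 240.7] [34.5 60.5] 79.4 depth z [0.0109 0.0281 0.0348]
outer [420.   7.] [410.5 174. ] [67.  17.7] 81.0 depth z [0.0021 0.0032 0.0042]
```

```bash
python3 - <<'E'
from h import *
p=T_tool()[:3,3]+[.0054,.0313,0]; p[2]=.1; rowsto(p,ori(170.8,-.3)); print(p)
E
```

```text
turn [ 0.82 -0.45 -0.05] min 1 /8 [ 0.1  -0.06 -0.01] then shift [ 0.1 31.8 84.2] min 3 /8 [0.     0.004  0.0105]
[0.53659683 0.04371842 0.1       ]
```

```bash
python3 -m handwheel '[[0,0.01,0,0.8,-0.4,0],[0,0.011,0,0,0,0],[0,0.0108,0.01,0,0,0],[0,0,0.03,0,0,0],[0,0,0.025,0,0,0],[0,0,0.019,0,0,0],[0,0,0,0,0,0],[0,0,0,0,0,0]]'
python3 - <<'E'
from h import *
print((T_tool()[:3,3]*1000).round(1)); c=shot('wrist','w17'); held(c); pockets(c)
E
```

```text
time: 49.15
ee_pos: [0.536, 0.0425, 0.0989]
tcp_rot: [180.0, 0.1, 170.6]
wrist_force: [-0.1, -0.0, 1.3]
opening: 0.0485
[536.   42.5  98.9]
face slope -41.4
top face ((536.6611938476562, 42.76520538330078), (47.305599212646484, 14.808489799499512), 80.47832489013672) z 0.1063 normal [0. 0. 1.] centre [536.7  42.8  91.3] in tool [0.2 0.2 9. ]
outer [256. 320.] [627.5  28.9] [58.2 28.9] 80.5 depth z [0.0104 0.0144 0.018 ]
outer [257. 212.] [537.3  45.3] [59.  37.2] 80.5 depth z [0.0077 0.0102 0.018 ]
inner [257. 208.] [537.6  45.6] [56.4 22.6] 79.3 depth z [0.0075 0.0083 0.0099]
outer [251. 137.] [493.5  53.4] [58.6 35.9] 80.5 depth z [0.0138 0.0175 0.023 ]
outer [458. 218.] [580.  196.4] [106.5 182.2] 80.5 depth z [0.0035 0.0043 0.0052]
```

```bash
python3 -m handwheel '[[-0.0003,0.0026,0,0,0,0],[0,0,0.02,0,0,0],[0,0,0.02,0,0,0],[0,0,0.012,0,0,0],[0,0,0.007,0,0,0],[0,0,0.004,0,0,0],[0,0,0.002,0,0,0],[0,0,0,0,0,0]]'
python3 -m handwheel '[[0,0,0.001,0,0,0],[0,0,0.001,0,0,0],[0,0,0,0,0,0],[0,0,0,0,0,0],[0,0,0,0,0,0],[0,0,0,0,0,0],[0,0,0,0,0,0],[0,0,0,0,0,0]]'
```

```text
time: 49.87
ee_pos: [0.538, 0.0453, 0.0353]
tcp_rot: [180.0, 0.3, 170.6]
wrist_force: [-1.1, -0.1, -0.4]
opening: 0.0486
time: 50.53
ee_pos: [0.5378, 0.0453, 0.0329]
tcp_rot: [180.0, 0.2, 170.6]
wrist_force: [-0.1, -1.3, -1.3]
opening: 0.0491
```

```bash
python3 -m handwheel '[[0,0,0.001,0,0,0],[0,0,0.0005,0,0,0],[0,0,0,0,0,0],[0,0,0,0,0,0],[0,0,0,0,0,0],[0,0,0,0,0,0],[0,0,0,0,0,0],[0,0,0,0,0,0]]'
python3 -m handwheel '[[0,0,0,0,0,0],[0,0,0,0,0,0],[0,0,0,0,0,0],[0,0,0,0,0,0],[0,0,0,0,0,0],[0,0,0,0,0,0],[0,0,0,0,0,0],[0,0,0,0,0,0]]' 0.55
python3 -m handwheel '[[0,0,-0.01,0,0,0],[0,0,-0.02,0,0,0],[0,0,-0.02,0,0,0],[0,0,-0.03,0,0,0],[0,0,-0.03,0,0,0],[0,0,-0.035,0,0,0],[0,0,0,0,0,0],[0,0,0,0,0,0]]'
python3 - <<'E'
from h import *
c=shot('wrist','w18'); seated(c); c=shot('top','top3'); bars(c,region=(.4,.7,-.5,-.1)); c=shot('side','side3'); bars(c,region=(.4,.7,-.5,-.1))
E
```

```text
time: 51.2
ee_pos: [0.5376, 0.0454, 0.0316]
tcp_rot: [180.0, 0.2, 170.6]
wrist_force: [-4.7, 0.6, 5.1]
opening: 0.049
time: 51.87
ee_pos: [0.5377, 0.0453, 0.0313]
tcp_rot: [180.0, 0.2, 170.6]
wrist_force: [-0.2, -0.3, -0.8]
opening: 0.0661
time: 52.53
ee_pos: [0.5382, 0.0454, 0.1794]
tcp_rot: [179.9, 0.5, 170.6]
wrist_force: [0.2, 0.3, 0.0]
opening: 0.0658
yellow 1074 [254. 136.] z 0.0387 slope deg [ 1.4 -0.2] c [494.9  53.3] [47.3 16.1] 80.5
yellow 897 [253. 186.] z 0.0385 slope deg [-0.9  0. ] c [538.6  45.5] [47.3 15.1] 80.5
bar? 111 [323. 178.] c [ 596.8 -266.7] mean [ 598.3 -267.    32.6] axis 0.1 size [48.2 19.1] z 0.0342
bar? 187 [299. 252.] c [ 594.2 -267.9] mean [ 592.2 -268.2   29.9] axis -3.1 size [22.5 49.8] z 0.0316
```

```bash
python3 - <<'E'
from h import *
T=plan([.596,-.2678,.18],[180,0,85.5])
E
```

```text
shift [-0.1096 -0.2992 -0.0042] /8 [-0.0137 -0.0374 -0.0005] /16 [-0.0069 -0.0187 -0.0003] min rows 8
turn [ 0.12  0.12 85.1 ] /8 [ 0.015  0.015 10.638] min rows 12
```

```bash
python3 -m handwheel '[[-0.0137,-0.0374,0,0,0,0],[-0.0137,-0.0374,0,0,0,0],[-0.0137,-0.0374,0,0,0,0],[-0.0137,-0.0374,0,0,0,0],[-0.0137,-0.0374,0,0,0,0],[-0.0137,-0.0374,0,0,0,0],[-0.0137,-0.0374,0,0,0,0],[-0.0137,-0.0374,0,0,0,0]]'
python3 -m handwheel '[[0,0,0,0,0,7.1],[0,0,0,0,0,7.1],[0,0,0,0,0,7.1],[0,0,0,0,0,7.1],[0,0,0,0,0,7.1],[0,0,0,0,0,7.1],[0,0,0,0,0,7.1],[0,0,0,0,0,7.1]]'
python3 -m handwheel '[[0,0,0,0,0,7.1],[0,0,0,0,0,7.1],[0,0,0,0,0,7.1],[0,0,0,0,0,7.0],[0,0,0,0,0,0],[0,0,0,0,0,0],[0,0,0,0,0,0],[0,0,0,0,0,0]]'
python3 - <<'E'
from h import *
print(monitor.get_obs()['q'].round(1)); c=shot('wrist','w19'); b=bars(c,region=(.5,.65,-.35,-.15)); rowsto([*b[0][0],.023],ori(90+b[0][1],0))
E
```

```text
time: 53.35
ee_pos: [0.5959, -0.2696, 0.1751]
tcp_rot: [179.9, 0.1, 170.6]
wrist_force: [1.0, 0.7, 1.0]
opening: 0.0661
time: 54.02
ee_pos: [0.5959, -0.2675, 0.175]
tcp_rot: [179.9, -0.0, 113.4]
wrist_force: [-0.6, 0.2, -0.1]
opening: 0.0664
time: 54.68
ee_pos: [0.5963, -0.2677, 0.1762]
tcp_rot: [179.8, -0.0, 85.7]
wrist_force: [-0.6, -0.2, 0.1]
opening: 0.0663
[-24.2  18.5  17.8  89.2   0.1  70.1]
bar? 1677 [252. 182.] c [ 596.  -266.3] mean [ 596.1 -265.9   29.8] axis -4.6 size [21.4 50.1] z 0.031
turn [ 0.2  -0.02  0.25] min 1 /8 [ 0.03 -0.    0.03] then shift [  1.4  -0.4 153.3] min 4 /8 [ 0.0002 -0.      0.0192]
```

```bash
python3 -m handwheel '[[0.0014,0,0.01,0,0,0],[0,0,0.03,0,0,0],[0,0,0.035,0,0,0],[0,0,0.035,0,0,0],[0,0,0.025,0,0,0],[0,0,0.012,0,0,0],[0,0,0.006,0,0,0],[0,0,0,0,0,0]]'
python3 -m handwheel '[[0,0,0,0,0,0],[0,0,0,0,0,0],[0,0,0,0,0,0],[0,0,0,0,0,0],[0,0,0,0,0,0],[0,0,0,0,0,0],[0,0,0,0,0,0],[0,0,0,0,0,0]]' -1 60
python3 -m handwheel '[[0,0,-0.01,0,0,0],[0,0,-0.02,0,0,0],[0,0,-0.03,0,0,0],[0,-0.02,-0.02,0,0,0],[0,-0.03,0,0,0,0],[0,-0.03,0,0,0,0],[0,-0.015,0,0,0,0],[0,0,0,0,0,0]]'
python3 -m handwheel '[[0,0,0,0,-6.3,0],[0,0,0,0,-6.3,0],[0,0,0,0,-6.3,0],[0,0,0,0,-6.3,0],[0,0,0,0,-6.3,0],[0,0,0,0,-6.3,0],[0,0,0,0,-6.3,0],[0,0,0,0,-6.3,0]]'
python3 - <<'E'
from h import *
print(monitor.get_obs()['q'].round(1)); T=T_tool(); rowsto([*T[:2,3],.0235],T[:3,:3])
E
```

```text
time: 55.4
ee_pos: [0.5967, -0.2662, 0.0228]
tcp_rot: [179.8, -0.0, 85.5]
wrist_force: [-0.0, 0.2, -0.1]
opening: 0.0661
time: 56.07
ee_pos: [0.5983, -0.2669, 0.0259]
tcp_rot: [179.6, 0.1, 85.5]
wrist_force: [-0.2, 0.2, 7.7]
opening: 0.0488
time: 56.73
ee_pos: [0.4998, -0.2588, 0.1048]
tcp_rot: [179.8, 0.0, 85.4]
wrist_force: [0.6, -0.1, -1.1]
opening: 0.0487
time: 57.4
ee_pos: [0.5034, -0.2583, 0.105]
tcp_rot: [179.3, 50.7, 85.1]
wrist_force: [-0.2, 0.1, -1.6]
opening: 0.0486
[ -5.7   2.9 -19.1  66.1 -50.7  88. ]
turn [0. 0. 0.] min 0 /8 [0. 0. 0.] then shift [63.1 -0.6 51.6] min 2 /8 [ 0.0079 -0.0001  0.0065]
```

```bash
python3 -m handwheel '[[0.012,0,0.0098,0,0,0],[0.014,0,0.0115,0,0,0],[0.014,0,0.0115,0,0,0],[0.012,0,0.0098,0,0,0],[0.006,0,0.005,0,0,0],[0.003,0,0.0024,0,0,0],[0.001,0,0.001,0,0,0],[0,0,0,0,0,0]]'
python3 -m handwheel '[[0,0,0,0,0,0],[0,0,0,0,0,0],[0,0,0,0,0,0],[0,0,0,0,0,0],[0,0,0,0,0,0],[0,0,-0.01,0,0,0],[0,0,-0.02,0,0,0],[0,0,-0.025,0,0,0]]' 0.55
python3 -m handwheel '[[-0.02,0,-0.025,0,0,0],[-0.02,0,-0.02,0,0,0],[-0.02,0,-0.02,0,7,0],[0,0,0,0,7,0],[0,0,0,0,7,0],[0,0,0,0,7,0],[0,0,0,0,7,0],[0,0,0,0,7,0]]'
python3 -m handwheel '[[0,0,0,0,7,0],[0,-0,0,0,7,0],[0,0,0,0,7,0],[0,0,0,0,7,0],[0,0,0,0,7,0],[0,0,0,0,7,0],[0,0,0,0,7,0],[0,0,0,0,7,0]]'
python3 - <<'E'
from h import *
print(monitor.get_obs()['q'].round(1)); c=shot('wrist','w20'); b=bars(c,region=(.4,.65,-.4,-.15))
hsv=cv2.cvtColor(c['img'],cv2.COLOR_RGB2HSV); m=cv2.inRange(hsv,(18,110,60),(38,255,255)); N,l,s,ce=cv2.connectedComponentsWithStats(m); P=cloud(c); print([(s[i,4],ce[i].round(),P[l==i].mean(0).round(3)) for i in range(1,N) if s[i,4]>10])
E
```

```text
time: 58.07
ee_pos: [0.5029, -0.2588, 0.0236]
tcp_rot: [179.6, 50.4, 85.2]
wrist_force: [0.0, -0.2, -0.6]
opening: 0.049
time: 58.73
ee_pos: [0.5046, -0.2166, 0.0578]
tcp_rot: [179.8, 50.4, 85.2]
wrist_force: [-0.2, 0.2, 0.2]
opening: 0.0658
time: 59.4
ee_pos: [0.5067, -0.2045, 0.1474]
tcp_rot: [179.6, 8.1, 85.5]
wrist_force: [0.4, -0.3, -0.6]
opening: 0.0663
time: 60.07
ee_pos: [0.5066, -0.2056, 0.1468]
tcp_rot: [179.4, -47.8, 85.8]
wrist_force: [-0.6, 1.0, -0.8]
opening: 0.0664
[-39.5  28.   15.  109.   37.6  43.7]
[(np.int32(438), array([224.,  84.]), array([0.494, 0.049, 0.04 ])), (np.int32(447), array([262.,  87.]), array([0.538, 0.042, 0.039])), (np.int32(4367), array([469., 111.]), array([ 0.77 , -0.007,  0.034]))]
```

```bash
python3 - <<'E'
from h import *
M=ori(85.4,60); g=np.array([.5035,-.269,.022]); rowsto(g-.08*M[:,2]+[0,0,.03],M)
E
```

```text
turn [ 0.   11.33 -0.15] min 2 /8 [ 0.    1.42 -0.02] then shift [-108.3    3.3  -90.2] min 3 /8 [-0.0135  0.0004 -0.0113]
```

```bash
python3 -m handwheel '[[0,0,0,0,5.7,0],[0,0,0,0,5.6,0],[-0.01,0.001,-0.022,0,0,0],[-0.025,0.001,-0.023,0,0,0],[-0.025,0.001,-0.023,0,0,0],[-0.025,0,-0.022,0,0,0],[-0.023,0,0,0,0,0],[0,0,0,0,0,0]]'
python3 - <<'E'
from h import *
print(monitor.get_obs()['q'].round(1)); c=shot('wrist','w21'); b=bars(c,region=(.4,.65,-.4,-.15))
hsv=cv2.cvtColor(c['img'],cv2.COLOR_RGB2HSV); m=cv2.inRange(hsv,(18,110,60),(38,255,255)); N,l,s,ce=cv2.connectedComponentsWithStats(m); P=cloud(c); print([(s[i,4],ce[i].round(),P[l==i].mean(0).round(3)) for i in range(1,N) if s[i,4]>10])
x,y=b[0][0]; M=ori(90+b[0][1],60); rowsto([x,y-.004,.022],M)
E
```

```text
time: 60.78
ee_pos: [0.4978, -0.3396, 0.095]
tcp_rot: [179.9, -59.0, 85.5]
wrist_force: [0.4, 0.4, -0.3]
opening: 0.0664
[-49.9  54.   41.1 126.8  37.1  27. ]
bar? 1186 [252. 225.] c [ 503.3 -264.3] mean [ 503.5 -264.7   30.4] axis -5.4 size [19. 50.] z 0.0314
[(np.int32(128), array([230.,  36.]), array([0.496, 0.06 , 0.039])), (np.int32(131), array([260.,  38.]), array([0.54 , 0.051, 0.039])), (np.int32(2042), array([435.,  57.]), array([ 0.772, -0.01 ,  0.033])), (np.int32(1088), array([252., 243.]), array([ 0.502, -0.278,  0.025]))]
turn [-0.72  1.03  0.51] min 1 /8 [-0.09  0.13  0.06] then shift [-30.1  -1.6  98.2] min 3 /8 [-0.0038 -0.0002  0.0123]
```

```bash
python3 -m handwheel '[[-0.005,-0.0016,0.008,0,1,0.4],[-0.012,0,0.012,0,0,0],[-0.013,0,0.015,0,0,0],[0,0,0.02,0,0,0],[0,0,0.02,0,0,0],[0,0,0.014,0,0,0],[0,0,0.008,0,0,0],[0,0,0,0,0,0]]'
python3 -m handwheel '[[0,0,0,0,0,0],[0,0,0,0,0,0],[0,0,0,0,0,0],[0,0,0,0,0,0],[0,0,0,0,0,0],[0,0,0,0,0,0],[0,0,0,0,0,0],[0,0,0,0,0,0]]' -1 60
python3 -m handwheel '[[0.01,0,-0.006,0,0,0],[0.01,0,-0.006,0,0,0],[0.015,0,-0.009,0,0,0],[0.015,0,-0.009,0,0,0],[0.02,0,-0.012,0,0,0],[0.02,0,-0.012,0,0,0],[0.02,0,-0.012,0,0,0],[0.01,0,-0.006,0,0,0]]'
python3 -m handwheel '[[0,0,0,0,-7.1,0],[0,0,0,0,-7.1,0],[0,0,0,0,-7.1,0],[0,0,0,0,-7.1,0],[0,0,0,0,-7.1,0],[0,0,0,0,-7.1,0],[0,0,0,0,-7.1,0],[0,0,0,0,-7.1,0]]'
python3 - <<'E'
from h import *
print(monitor.get_obs()['q'].round(1)); rowsto([.575,0.0,.18],ori(170,0))
E
```

```text
time: 61.5
ee_pos: [0.503, -0.2663, 0.0256]
tcp_rot: [-179.7, -59.9, 85.2]
wrist_force: [-0.3, 0.0, 0.5]
opening: 0.0661
time: 62.17
ee_pos: [0.5032, -0.2692, 0.0263]
tcp_rot: [-179.9, -59.9, 85.1]
wrist_force: [-0.4, 1.5, 7.8]
opening: 0.049
time: 62.83
ee_pos: [0.5031, -0.2714, 0.1689]
tcp_rot: [179.9, -59.8, 85.4]
wrist_force: [0.4, -0.1, 0.5]
opening: 0.0487
time: 63.5
ee_pos: [0.5032, -0.2714, 0.1668]
tcp_rot: [179.9, -2.7, 85.2]
wrist_force: [0.2, -0.1, -1.4]
opening: 0.0485
[-29.5   8.1   4.4  87.4   2.5  65.2]
turn [  2.06  -2.13 -84.76] min 12 /8 [  0.26  -0.27 -10.59] then shift [-23.6 279.8 -13.2] min 7 /8 [-0.0029  0.035  -0.0016]
```

```bash
python3 -m handwheel '[[0,0,0,0.17,-0.18,-7.06],[0,0,0,0.17,-0.18,-7.06],[0,0,0,0.17,-0.18,-7.06],[0,0,0,0.17,-0.18,-7.06],[0,0,0,0.17,-0.18,-7.06],[0,0,0,0.17,-0.18,-7.06],[0,0,0,0.17,-0.18,-7.06],[0,0,0,0.17,-0.18,-7.06]]'
python3 -m handwheel '[[0,0,0,0.17,-0.18,-7.06],[0,0,0,0.17,-0.18,-7.06],[0,0,0,0.17,-0.18,-7.06],[0,0,0,0.17,-0.18,-7.06],[-0.003,0.02,-0.005,0,0,0],[-0.003,0.03,-0.004,0,0,0],[-0.003,0.04,-0.004,0,0,0],[-0.003,0.04,0,0,0,0]]'
python3 -m handwheel '[[-0.003,0.04,0,0,0,0],[-0.003,0.04,0,0,0,0],[-0.003,0.035,0,0,0,0],[-0.003,0.025,0,0,0,0],[0,0.01,0,0,0,0],[0,0,0,0,0,0],[0,0,0,0,0,0],[0,0,0,0,0,0]]'
python3 - <<'E'
from h import *
print((T_tool()[:3,3]*1000).round(1),monitor.get_obs()['tcp_rot'].round(2)); c=shot('wrist','w22'); held(c); pockets(c); seated(c)
P=cloud(c); hsv=cv2.cvtColor(c['img'],cv2.COLOR_RGB2HSV)
for r in range(250,330,5): print(r,(P[r,255]*1000).round(1),hsv[r,255],end=' | ')
E
```

```text
time: 64.17
ee_pos: [0.5028, -0.2709, 0.1653]
tcp_rot: [179.3, -1.2, 142.1]
wrist_force: [0.7, -0.5, -1.6]
opening: 0.0481
time: 64.83
ee_pos: [0.5374, -0.1443, 0.18]
tcp_rot: [179.6, -0.1, 169.9]
wrist_force: [1.1, -0.5, -1.1]
opening: 0.0489
time: 65.5
ee_pos: [0.5749, -0.0004, 0.1799]
tcp_rot: [179.6, -0.2, 170.0]
wrist_force: [-0.7, -0.5, -1.7]
opening: 0.0485
[ 5.749e+02 -4.000e-01  1.799e+02] [179.64  -0.2  169.98]
face slope -42.5
top face ((582.3922119140625, -1.3686866760253906), (47.47134780883789, 15.871347427368164), 79.64651489257812) z 0.1863 normal [0. 0. 1.] centre [582.4  -1.4 171.3] in tool [-7.6  0.5  8.5]
outer [289. 221.] [623.2  29.5] [58.1 35.2] 79.8 depth z [0.0078 0.0098 0.0179]
inner [289. 218.] [624.1  30.2] [57.  22.6] 79.7 depth z [0.0075 0.0085 0.0116]
outer [291. 179.] [580.4  37.4] [58.9 35.2] 79.8 depth z [0.0077 0.0095 0.0178]
inner [291. 177.] [581.5  37.7] [57.4 22.8] 79.8 depth z [0.0075 0.0084 0.0102]
outer [284. 123.] [537.1  45.1] [58.1 35.5] 79.9 depth z [0.0138 0.0174 0.0234]
outer [285.  71.] [494.2  53.4] [58.6 36.2] 80.0 depth z [0.0134 0.
[... 243 characters left out ...]
8.4  44.9] [49.2 16.2] 79.9
250 [566.7   2.2 170.6] [90  5 56] | 255 [567.2   2.  174.5] [105   9  55] | 260 [568.8   1.7 176.4] [90  9 55] | 265 [570.2   1.5 178.5] [120   5  55] | 270 [571.5   1.2 180.7] [120   5  55] | 275 [572.4   1.  183.5] [90  9 55] | 280 [574.4   0.7 184.4] [110  13  58] | 285 [5.760e+02 4.000e-01 1.859e+02] [ 25 255 177] | 290 [ 5.788e+02 -1.000e-01  1.857e+02] [ 25 255 182] | 295 [ 5.812e+02 -5.000e-01  1.861e+02] [ 25 255 182] | 300 [584.3  -1.1 185.6] [ 24 255 182] | 305 [586.8  -1.5 185.8] [ 24 255 183] | 310 [589.3  -2.  186.2] [ 24 243 171] | 315 [734.1 -25.4  13.6] [ 18 154  53] | 320 [733.9 -25.5  21.9] [ 18 151  54] | 325 [734.6 -25.7  28.9] [ 18 154  58] |
```

```bash
python3 - <<'E'
from h import *
p=T_tool()[:3,3]+[-.0008,.0387,0]; p[2]=.1; rowsto(p,ori(170.2,0))
E
```

```text
turn [ 0.37 -0.2  -0.25] min 1 /8 [ 0.05 -0.03 -0.03] then shift [ 7.4 38.  79.8] min 2 /8 [0.0009 0.0047 0.01  ]
```

```bash
python3 -m handwheel '[[0.0024,0.012,0,0.35,-0.2,-0.2],[0.0025,0.013,0,0,0,0],[0.0025,0.013,0.01,0,0,0],[0,0,0.03,0,0,0],[0,0,0.025,0,0,0],[0,0,0.0148,0,0,0],[0,0,0,0,0,0],[0,0,0,0,0,0]]'
python3 - <<'E'
from h import *
print((T_tool()[:3,3]*1000).round(1)); c=shot('wrist','w23'); held(c); pockets(c)
E
```

```text
time: 66.22
ee_pos: [0.5736, 0.0402, 0.0992]
tcp_rot: [180.0, -0.1, 170.3]
wrist_force: [-0.3, 0.1, -0.2]
opening: 0.0488
[573.6  40.2  99.2]
face slope -44.9
top face ((580.6966552734375, 39.33230972290039), (47.35319900512695, 15.282360076904297), 80.17399597167969) z 0.1058 normal [0. 0. 1.] centre [580.7  39.3  90.8] in tool [-6.4  0.4  9.7]
outer [251. 220.] [580.2  37.6] [58.4 36.3] 80.2 depth z [0.0078 0.0098 0.0178]
inner [251. 216.] [581.   37.6] [56.8 22.4] 79.3 depth z [0.0075 0.0084 0.0097]
outer [244. 147.] [537.1  45.7] [58.6 36.8] 79.9 depth z [0.0141 0.0175 0.0236]
outer [252.  82.] [494.   53.2] [58.4 36.8] 79.5 depth z [0.014  0.0174 0.0233]
outer [456. 178.] [582.  194.9] [103.3 180.5] 80.2 depth z [0.0035 0.0043 0.0052]
```

```bash
python3 -m handwheel '[[-0.0008,-0.0015,0,0,0,0],[0,0,0.02,0,0,0],[0,0,0.02,0,0,0],[0,0,0.012,0,0,0],[0,0,0.007,0,0,0],[0,0,0.004,0,0,0],[0,0,0.002,0,0,0],[0,0,0,0,0,0]]'
python3 -m handwheel '[[0,0,0.001,0,0,0],[0,0,0.001,0,0,0],[0,0,0,0,0,0],[0,0,0,0,0,0],[0,0,0,0,0,0],[0,0,0,0,0,0],[0,0,0,0,0,0],[0,0,0,0,0,0]]'
```

```text
time: 66.93
ee_pos: [0.5752, 0.0379, 0.0356]
tcp_rot: [180.0, 0.0, 170.2]
wrist_force: [0.3, -0.5, -0.9]
opening: 0.0486
time: 67.6
ee_pos: [0.575, 0.038, 0.0346]
tcp_rot: [179.9, 0.1, 170.2]
wrist_force: [-5.8, 0.8, 6.9]
opening: 0.0488
```

```bash
python3 -m handwheel '[[0.0008,0,0,0,0,0],[0,0,0.001,0,0,0],[0,0,0,0,0,0],[0,0,0,0,0,0],[0,0,0,0,0,0],[0,0,0,0,0,0],[0,0,0,0,0,0],[0,0,0,0,0,0]]'
python3 -m handwheel '[[0,0,0,0,0,0],[0,0,0,0,0,0],[0,0,0,0,0,0],[0,0,0,0,0,0],[0,0,0,0,0,0],[0,0,0,0,0,0],[0,0,0,0,0,0],[0,0,0,0,0,0]]' 0.55
python3 -m handwheel '[[0,0,-0.01,0,0,0],[0,0,-0.02,0,0,0],[0,0,-0.02,0,0,0],[0.01,0,-0.03,0,0,0],[0.02,0,-0.03,0,0,0],[0.03,0,-0.03,0,0,0],[0,0,0,0,0,0],[0,0,0,0,0,0]]'
python3 - <<'E'
from h import *
c=shot('wrist','w24'); seated(c); pockets(c); c=shot('top','top4'); bars(c,region=(.25,.7,-.6,.15)); c=shot('side','side4')
E
```

```text
time: 68.27
ee_pos: [0.5741, 0.0382, 0.0332]
tcp_rot: [179.9, 0.0, 170.2]
wrist_force: [-4.8, 0.3, 6.4]
opening: 0.0488
time: 68.93
ee_pos: [0.5741, 0.038, 0.032]
tcp_rot: [180.0, 0.0, 170.2]
wrist_force: [0.5, -0.7, -0.8]
opening: 0.0666
time: 69.6
ee_pos: [0.5157, 0.0483, 0.1748]
tcp_rot: [179.9, 0.3, 170.3]
wrist_force: [0.1, -1.1, 0.2]
opening: 0.0663
yellow 1044 [254. 164.] z 0.0388 slope deg [ 1.7 -0.1] c [494.7  53.4] [47.8 15.9] 80.2
yellow 873 [254. 212.] z 0.0386 slope deg [-0.9  0.1] c [538.8  45.5] [47.7 15.8] 80.2
yellow 744 [253. 254.] z 0.0386 slope deg [-0.9  0.4] c [581.5  37.2] [48.1 15.2] 80.1
outer [253. 279.] [623.7  29.6] [58.  36.2] 80.1 depth z [0.0078 0.0103 0.0179]
inner [253. 275.] [624.6  29.7] [57.6 23. ] 80.1 depth z [0.0076 0.0085 0.0145]
outer [252. 235.] [579.7  37.6] [58.3 34.2] 80.1 depth z [0.0127 0.0168 0.0186]
outer [251. 194.] [536.9  45.4] [58.5 35.3] 80.2 depth z [0.0138 0.0171 0.0188]
outer [254. 151.] [493.7  53.4] [58.1 35.9] 79.2 depth z [0.0139 0.0175 0.0233]
outer [419. 203.] [581.8 199.9] [108.2 185.4] 79.8 depth z [0.0035 0.0044 0.0059]
inner [449. 224.] [601.4 239.2] [31.7 62.5] 79.9 depth z [0.0114 0.0288 0.0347]
outer [383.  15.] [390.8 172.8] [81.4 34.1] 64.2 depth z [0.0022 0.0032 0.0042]
```

View pics/w24.png

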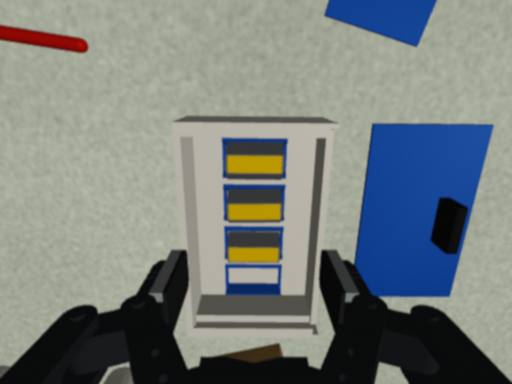

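View pics/side4.png

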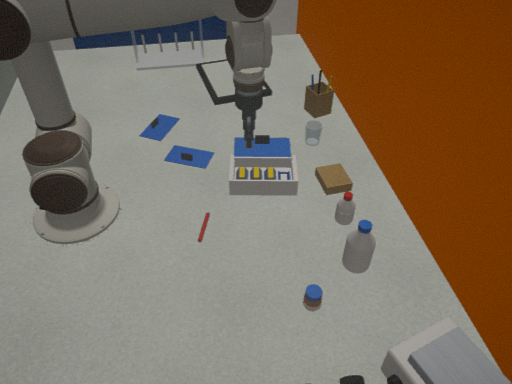

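```bash
python3 -c "
from h import *
a=load('side0')['img'].astype(int);b=load('side4')['img'].astype(int)
for n,(x,y) in dict(jar=(314,295),wash=(358,246),reagent=(345,207),box=(334,178),beaker=(313,133),marker=(204,227),lidA=(160,127),lidB=(190,157)).items(): print(n,abs(a-b)[y-18:y+18,x-18:x+18].mean().round(1),end=' ')
order.job_done(); print(monitor.get_obs()['time'])"
```

```text
jar 2.2 wash 2.3 reagent 2.2 box 2.4 beaker 1.9 marker 2.0 lidA 2.3 lidB 2.3 the job is handed in; nothing more can be done
the job is handed in; nothing more can be done
```

I handed the job in at about 70 s of the 210 s. The lid is off and all three standards are seated yellow face up. Only three were in the scene; I found no fourth in any view.

**Lid:** I lifted it over the lip, slid it out towards the tray's +y and laid it flat, handle up. Its top reads about 4 mm above the bench, and it is about 4 cm clear of the tray.

**Standards:** They sit in pockets 1, 2 and 3. Just before hand-in:
- **Height:** the yellow faces read 38.6–38.8 mm high, against 38 mm expected.
- **Level:** they are level within about 2°, which is roughly the depth noise.
- **Square:** they are square to the pockets within about 0.1°, and their centres match the measured pockets to 1–2 mm.

**Other things on the bench:** Before and after side pictures show the jar, bottles, box, beaker, marker and two smaller lids unmoved.

**What went differently:**
- **Wrist limit:** early on I turned the wrist the wrong way into its last joint's range limit. The tool was dragged about 20 cm sideways, well above the bench, and touched nothing.
- **Knocked standard:** one standard was moved about 3 cm between grasps. I found it again and picked it up from its new place.
- **Pocket contact:** two of the standards touched a pocket wall with about 6 to 12 N before release, so I nudged them about 1 mm; both seated fully.
- **Unreliable check:** my automatic tilt reading of a held standard gave a false 42°, because it included points off the face. I did not use it and checked with depth profiles instead.

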